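# Change the snap-in filter cartridge of the bench fume extractor

### The job

The filter cartridge in the top of the bench fume extractor is spent: pinch its two sprung finger tabs together to free it, draw it straight up out of the recess and stand it upright in the steel tray. Then push the fresh cartridge that stands on the bench down into the recess by feel until it is fully home and both its tabs have sprung out under the rims, so that it stays down when let go. Pinch, pull and push gently, never forcing a cartridge against the extractor (the sealing frame under it cracks at 40 N of push, the hooks at 60 N), and leave the other things on the bench where they are.

Things in the scene. Friction and masses are not known exactly. Their poses are not given: they have to be found in the camera images.
- extractor: the bench fume extractor, a fixed grey sheet-metal box, 260 mm long (its x), 150 mm wide (its y), deck 85 mm above the bench. Origin on the bench, below the middle of the rectangular recess in the deck (black moulding) that holds the cartridge; the recess lies toward the switch and knob (-x), the round wire fan guard (8 mm high) on the +x side, its middle 112 mm from the recess's. z up
- intake (a point): middle of the mouth of the recess, level with the deck; axes as extractor. The recess takes the cartridge with its length along x, with about 2 mm play all round; its mouth is flared, 5 mm wider on each side at the deck and narrowing over the first 10 mm. A catch rim crosses the middle of each long side, its underside 12 mm below the deck: the hooks of the tabs snap under these two rims
- home (a point): where the cartridge's point lies when it is home and latched (1 mm above the deck; tops of the tabs then 33 mm above the deck). From 5 mm above home a sprung sealing frame below pushes back with 4 N, rising to 9 N at home; a solid stop comes 0.8 mm below home. Pushed in with the tabs free it snaps in at 12 to 18 N in all; let go too early the cartridge stands 3 to 5 mm high
- old_filter_centre (a point): the spent cartridge, snapped into the extractor at the start: grey plastic, 84 mm long (its x), 48 mm wide (y), frame 34 mm high, pleated filter on top, two upright finger tabs at the middle of its long sides up to 64 mm above its underside. Same either way round, about 0.13 kg. This point: on its vertical centre line, 32 mm above its underside; grip the tabs 15 to 30 mm above it. z up
- new_filter_centre (a point): the fresh cartridge, which stands upright on the bench at the start: same shape and size as the spent one. This point: on its vertical centre line, 32 mm above its underside; axes as the spent one's
- old_filter: the spent cartridge as a whole, origin in the middle of its underside. Its tabs are 24 mm wide along x, 4 mm thick, outer faces 54 mm apart at rest; each is sprung and goes in 6.3 mm to a stop (4.5 N at first, 7.7 N at the stop), so 41 mm apart when pinched home. Low on each tab's outside is a hook, 5 mm proud, flat side up 19 mm above the underside, sloped below
- new_filter: the fresh cartridge as a whole, origin in the middle of its underside; tabs and hooks as the spent one's
- old_filter_tab_a (a joint): how far the first finger tab (on the +y side of the cartridge's own frame) of the spent cartridge is pushed in, m: 0 sprung right out, 0.0063 pressed right home
- old_filter_tab_b (a joint): how far the second finger tab (on the -y side of the cartridge's own frame) of the spent cartridge is pushed in, m: 0 sprung right out, 0.0063 pressed right home
- new_filter_tab_a (a joint): how far the first finger tab (on the +y side of the cartridge's own frame) of the fresh cartridge is pushed in, m: 0 sprung right out, 0.0063 pressed right home
- new_filter_tab_b (a joint): how far the second finger tab (on the -y side of the cartridge's own frame) of the fresh cartridge is pushed in, m: 0 sprung right out, 0.0063 pressed right home
- tray: a low open steel tray, fixed to the bench, 130 mm (its x) by 100 mm (its y), 25 mm high, wall and floor 3 mm thick. Origin in the middle of its underside, on the bench
- magnet: a flat arrow-shaped welding magnet, 60 by 90 mm and 14 mm thick, lying on the bench; leave alone. Origin in its underside
- bottle: a slim glue bottle with a pointed cap, 36 mm across and 86 mm high, standing on the bench; leave alone. Origin in its underside
- tape: a tape measure standing on its base, 31 by 72 mm and 58 mm high; leave alone. Origin in its underside

How it is judged:
On the way:
1. the spent cartridge is out of the extractor and stands upright in the tray, let go (x of old_filter_centre in the frame of tray between -0.035 and 0.035 m and y of old_filter_centre in the frame of tray between -0.03 and 0.03 m and z of old_filter_centre in the frame of tray below 0.042 m and angle between old_filter_centre's own z axis and vertical below 0.15 rad and contact force between the fingers and old_filter below 0.1 N), for 0.2 s.
At the end, for the whole second after the job is handed in: the fresh cartridge is home in the recess (height within 1.6 mm of latched, 3 mm of centre, upright within 0.04 rad), both tabs sprung out to within 1.5 mm, at rest, let go; the spent one stands upright (0.15 rad) on the floor of the tray, let go (all of step 1 and z of new_filter_centre in the frame of extractor between 0.0835 and 0.0876 m and horizontal distance between new_filter_centre and home below 0.003 m and angle between new_filter_centre's own z axis and vertical below 0.04 rad and value of joint each of new_filter_tab_a, new_filter_tab_b below 0.0015 m and contact force between the fingers and new_filter below 0.1 N and linear speed of each of new_filter, old_filter below 0.01 m/s); the robot touches nothing.
It fails at once if the spent cartridge is wrenched or pressed against the extractor with more than 60 N (contact force between old_filter and extractor above 60 N).
It fails at once if the fresh cartridge is pressed against the extractor with more than 40 N (contact force between new_filter and extractor above 40 N).
It fails at once if the magnet is moved by more than 20 mm (distance of magnet from where it was at the start of the episode above 0.02 m).
It fails at once if the glue bottle is moved by more than 20 mm (distance of bottle from where it was at the start of the episode above 0.02 m).
It fails at once if the tape measure is moved by more than 20 mm (distance of tape from where it was at the start of the episode above 0.02 m).
It also fails if it takes over 72 s, if anything falls off the work surface, if the arm or the gripper's body presses on something with over 40 N, if the wrist force passes 120 N, or if a joint passes its speed limit or range.

### The arm

A 6-joint arm with a two-finger parallel gripper is mounted at the origin on a cart in front of the work surface, level with it; the furniture and walls round the work are solid. World frame = base frame: x ahead of the robot, y to its left, z up, the work surface at z = 0. Lengths are in m, angles in rad, forces in N, time in s.
With the tool pointing down it reaches from about 0.375 to 0.9 m from the base axis. Payload 3.1 kg.
Tool frame: the origin (TCP) lies midway between the tips of the shut fingers; the grasp point (between the pads) lies 19 mm behind it; z points along the fingers, x is the direction in which the jaws open and shut, and the axes are right-handed (so a half turn about z gives the same grasp; the last joint's range is limited). The gripper opens to 87 mm and grips with 3 to 60 N. Pads are 19 mm wide; open, the fingers measure 117 mm over their backs; the gripper's body (75 mm by 190 mm) begins 51 mm behind the grasp point.
Start: joints at [1.131, 0.527, 1.433, -0, 1.181, -0.178], TCP at [0.162, 0.604, 0.223] pointing down, gripper open.
Joint ranges: [-3.08, 3.08], [-0.75, 2.2], [0.22, 2.44], [-1.43, 4.57], [0, 2.65], [-2.85, 2.85]. Speed limits (rad/s): [2.79, 2.79, 3.14, 3.14, 3.14, 3.14].

### API

Orientations are given as a unit quaternion [x, y, z, w].
In Python, from rig import * gives the robot as it stands.
- The arm moves only by the tool drive_tool, never from a script. Its argument "plan" is a list of rows, each an object with "offset": the shift along the tool's x, y, z in cm, a list of three; "delta_rot": the turn, a rotation vector about the tool's x, y, z in degrees, a list of three; "jaw": the finger opening in cm, from 0 to 8.7. In form: [{"offset": [dx, dy, dz], "delta_rot": [wx, wy, wz], "jaw": jaw}, ...]. A call has exactly 8 rows; each row is the pose to reach, as a shift and turn from the pose commanded when the call began, along the tool's axes at that moment; what a row does not reach only later rows make up. A row lasts 1/12 s, in which the tool goes at most 41.7 mm and 7.16 degrees, less where a joint would pass 70% of its speed; a pose out of reach is approached as far as the arm can. A call with a gripper value outside its range is refused whole. The fingers move at their own pace and stop on an object; "squeeze" is the grip in N (left out, the last holds). Time passes only in rows, so rows that repeat a pose let the fingers close, or fill a call up. It gives the time, the measured TCP pose, the force and the opening at its end, in the units of the state.
- get_obs(): the state, without advancing time (a new reading comes with each control period).
- camera(name): name is "scene" or "top" or "wrist"; returns the picture (420x560x3 uint8, red, green, blue); there is no depth.
- calibration(name): a dict with "K" (3x3 intrinsics, pixels), "distortion" ([k1, k2, p1, p2, k3] as OpenCV has them; the pictures are not rectified), "pose" (4x4, takes a point from camera to world coordinates); the wrist camera has in their place "tool_from_camera" (4x4, takes a point from camera to tool coordinates, whose origin is the TCP and whose axes are the tool frame's). Camera axes: x right, y down, z forward; pixel columns grow to the right and rows downward; lengths in m; the calibration is good to about 2 mm. A picture is of the moment at which its call begins: read the wrist's pose just before it. calibration takes no time and is no camera call.
- hand_in(): hands the job in, once; it reports no verdict.
The state is a dict: "time": time; "q": joint angles; "joint_velocities": joint speeds; "joint_torque": joint torques, N m; "position": TCP position; "tool_rot": TCP orientation; "ft_force": force on the tool from outside, world axes, zero at the start; "moment": the same for the moment, N m; "grip_width": finger opening in m.
Only numpy, scipy, OpenCV 4.12 (cv2) and the standard library are available. Lean on these libraries where they do the work, as an engineer would, in place of code of your own. Each camera call takes 0.05 s, during which the arm holds its last target.

## Working session

There is one attempt and no reset: what is moved stays moved. The work goes in short steps, Python scripts to look and compute and a tool call to move; the robot and the scene stay as the last step left them, time stands still between calls to the robot, and variables do not carry over. Pictures are saved under pics/ and viewed, and the job is handed in when it is done.

Besides the shell and the picture viewer there is one more tool, called after "Request:" in YAML: its name, and indented under it one key for each argument. drive_tool: Moves the arm, as the interface text tells. Its arguments: {"type":"object","properties":{"plan":{"type":"array","items":{"type":"object","properties":{"offset":{"type":"array","items":{"type":"number"}},"delta_rot":{"type":"array","items":{"type":"number"}},"jaw":{"type":"number"}}}},"squeeze":{"type":"number"}},"required":["plan"]}

```bash
ls; mkdir -p pics; python3 - <<'E'
from rig import *
import cv2, numpy as np
np.set_printoptions(precision=4,suppress=True)
o=get_obs(); print(o)
for n in ["scene","top","wrist"]:
    c=calibration(n); print(n,c)
    im=camera(n); cv2.imwrite(f"pics/{n}0.png",im[:,:,::-1])
E
```

```text
pics
{'time': 0.0, 'q': array([ 1.1305,  0.5285,  1.4339, -0.    ,  1.1814, -0.1785]), 'joint_velocities': array([ 0.0005, -0.0002,  0.0017,  0.0001,  0.0013,  0.0006]), 'joint_torque': array([ -0.0019, -44.005 , -17.6592,   0.0632,   0.0583,  -0.0002]), 'position': array([0.1614, 0.603 , 0.2216]), 'tool_rot': array([ 0.7933,  0.6088, -0.001 ,  0.0005]), 'ft_force': array([0.5926, 1.0396, 0.1421]), 'moment': array([-0.0108, -0.0213,  0.0059]), 'grip_width': 0.08711005504357988}
scene {'K': array([[463.9033,   0.    , 270.7652],
       [  0.    , 463.9033, 209.34  ],
       [  0.    ,   0.    ,   1.    ]]), 'distortion': array([0.0548, 0.    , 0.    , 0.    , 0.    ]), 'pose': array([[ 0.6819, -0.3961,  0.6149, -0.0697],
       [-0.7314, -0.3753,  0.5694, -0.7707],
       [ 0.0052, -0.838 , -0.5457,  0.6313],
       [ 0.    ,  0.    ,  0.    ,  1.    ]])}
top {'K': array([[454.4437,   0.    , 284.2728],
       [  0.    , 454.4437, 208.9413],
       [  0.    ,   0.    ,   1.    ]]), 'distortion': array([-0.0771,  0.    ,  0.    ,  0.    ,  0.    ]), 'pose': array([[-0.0033, -0.9772,  0.2121,  0.3534],
       [-1.    ,  0.0019, -0.0071, -0.2254],
       [ 0.0065, -0.2121, -0.9772,  0.9525],
       [ 0.    ,  0.    ,  0.    ,  1.    ]])}
wrist {'K': array([[324.0195,   0.    , 286.4252],
       [  0.    , 324.0195, 209.4135],
       [  0.    ,   0.    ,   1.    ]]), 'distortion': array([-0.0166,  0.    ,  0.    ,  0.    ,  0.    ]), 'tool_from_camera': array([[ 1.    , -0.0011,  0.0013,  0.0013],
       [ 0.0007,  0.9547,  0.2976, -0.0807],
       [-0.0016, -0.2976,  0.9547, -0.1632],
       [ 0.    ,  0.    ,  0.    ,  1.    ]])}
```

View pics/top0.png

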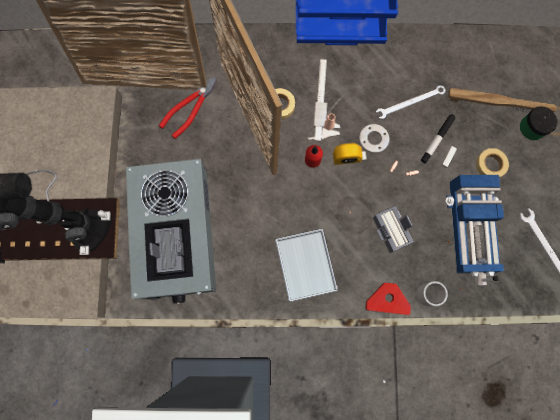

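View pics/scene0.png

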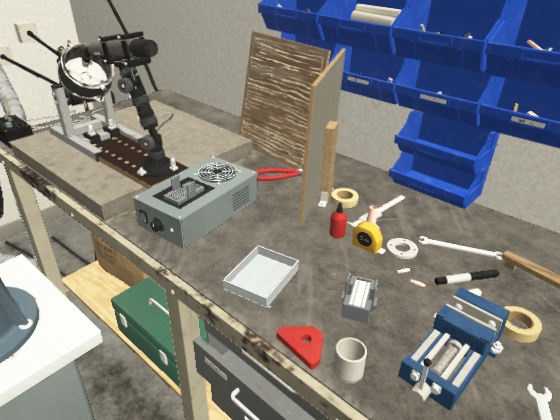

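View pics/wrist0.png

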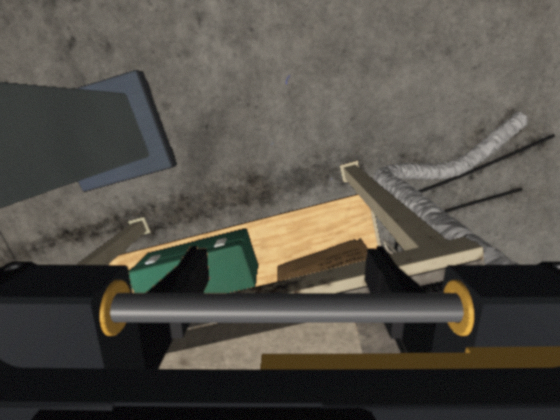

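```bash
cat > h.py <<'E'
import numpy as np, cv2
from scipy.spatial.transform import Rotation as R
np.set_printoptions(precision=4,suppress=True)
def cam(name,obs=None):
    from rig import calibration
    c=calibration(name)
    if name=="wrist":
        T=np.eye(4);T[:3,:3]=R.from_quat(obs["tool_rot"]).as_matrix();T[:3,3]=obs["position"]
        return c["K"],c["distortion"],T@c["tool_from_camera"]
    return c["K"],c["distortion"],c["pose"]
def ray(c,uv):
    K,d,P=c
    n=cv2.undistortPoints(np.array([[uv]],float),K,d)[0,0]
    return P[:3,3],P[:3,:3]@np.array([n[0],n[1],1.])
def onz(c,uv,z):
    o,v=ray(c,uv); return o+v*(z-o[2])/v[2]
def proj(c,pts):
    K,d,P=c; I=np.linalg.inv(P)
    p,_=cv2.projectPoints(np.array(pts,float).reshape(-1,3),cv2.Rodrigues(I[:3,:3])[0],I[:3,3],K,d)
    return p[:,0]
def zoom(src,x0,y0,x1,y1,s,out):
    im=cv2.imread(src)[y0:y1,x0:x1]
    cv2.imwrite(out,cv2.resize(im,None,fx=s,fy=s,interpolation=cv2.INTER_CUBIC))
E
python3 - <<'E'
from h import *
zoom("pics/top0.png",115,150,225,310,5 if 0 else 3.7,"pics/z_ext.png")
a=cv2.imread("pics/top0.png")
zoom("pics/top0.png",260,190,430,320,4.6,"pics/z_mid.png")
zoom("pics/scene0.png",125,150,265,250,5.7,"pics/z_sext.png")
zoom("pics/scene0.png",215,235,395,370,4.4,"pics/z_smid.png")
c=cam("top")
for n,uv,z in [("ext corners",(127,165),.085),("",(205,159),.085),("",(215,293),.085),("",(131,300),.085),("fan",(165,192),.09),("rec",(169,249),.085),("tray",(306,265),.025),("new",(394,229),.034),("magnet",(390,299),.014),("bottle",(314,156),.05),("tape",(348,154),.058),("boardend",(276,170),.1)]:
    print(n,onz(c,uv,z))
E
```

```text
ext corners [0.6327 0.0844 0.085 ]
 [ 0.6444 -0.073   0.085 ]
 [ 0.3798 -0.1006  0.085 ]
 [0.3661 0.0586 0.085 ]
fan [0.5751 0.0027 0.09  ]
rec [ 0.4632 -0.0096  0.085 ]
tray [ 0.4377 -0.2759  0.025 ]
new [ 0.51   -0.4581  0.034 ]
magnet [ 0.3683 -0.4476  0.014 ]
bottle [ 0.6623 -0.2944  0.05  ]
tape [ 0.664  -0.3645  0.058 ]
boardend [ 0.6164 -0.2156  0.1   ]
```

View pics/z_ext.png

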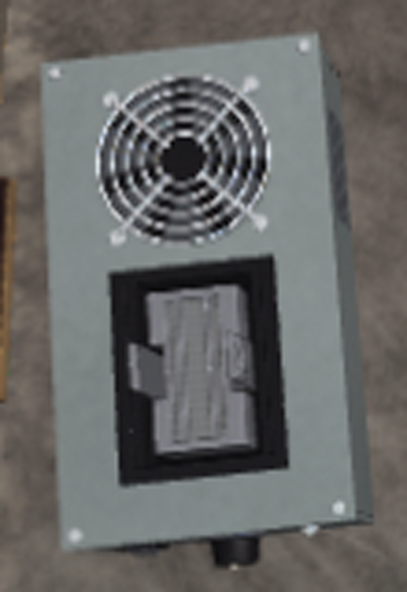

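View pics/z_mid.png

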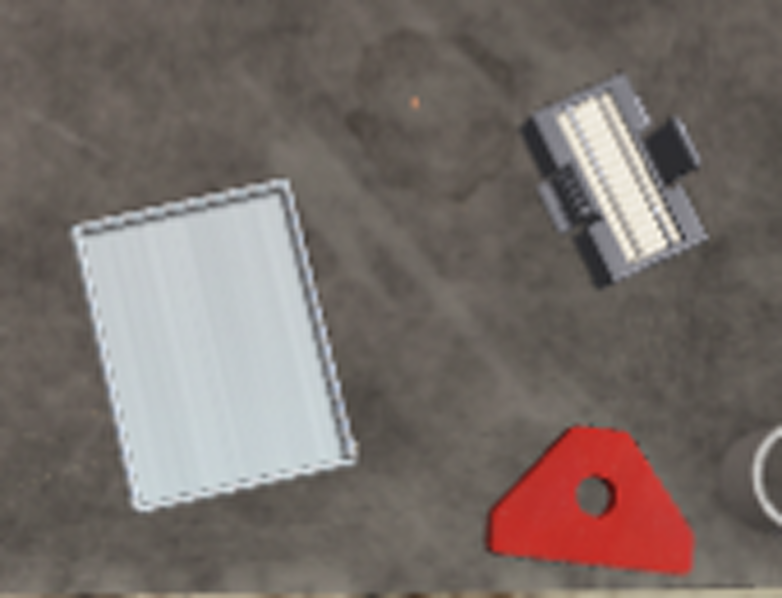

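View pics/z_sext.png

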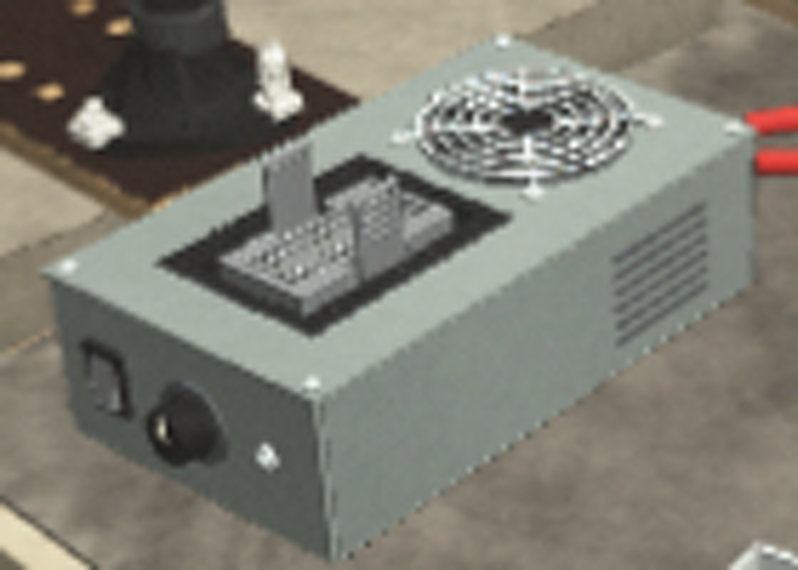

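View pics/z_smid.png

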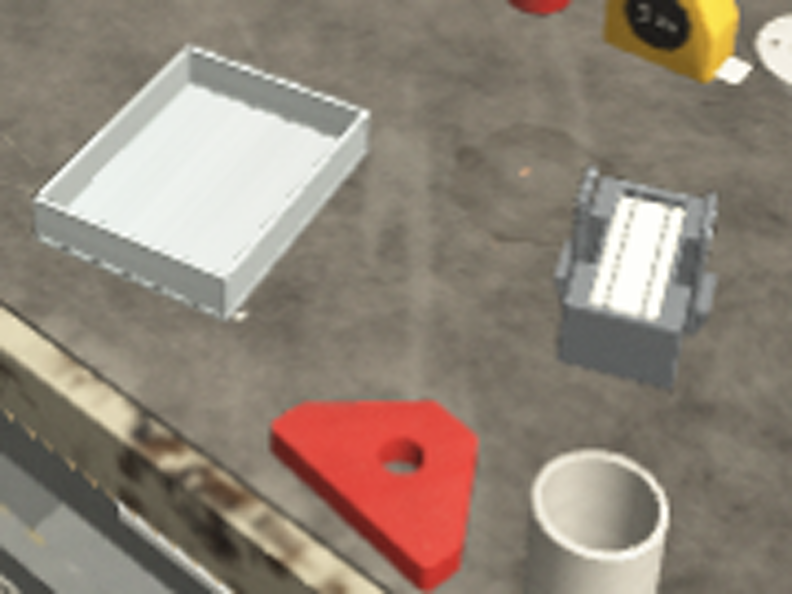

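```bash
cat > fit.py <<'E'
from h import *
from scipy.optimize import least_squares
top=cam("top"); sc=cam("scene")
def un(p,x0,y0,s): return [(p[0]+.5)/s-.5+x0,(p[1]+.5)/s-.5+y0]
def fit(obs,x0,name):
    # obs: list (cam, local pt, uv)
    def f(p):
        c,s=np.cos(p[2]),np.sin(p[2]); r=[]
        for cm,l,uv in obs:
            w=[p[0]+c*l[0]-s*l[1],p[1]+s*l[0]+c*l[1],l[2]]
            r+=list(proj(cm,[w])[0]-uv)
        return np.array(r)
    q=least_squares(f,x0,loss="soft_l1"); 
    print(name,q.x[:2],np.degrees(q.x[2]),"res px",np.round(f(q.x).reshape(-1,2),1).tolist())
    return q.x
E=lambda p:un(p,115,150,3.7); M=lambda p:un(p,260,190,4.6); S=lambda p:un(p,125,150,5.7); N=lambda p:un(p,215,235,4.4)
# extractor, frame origin at recess: half-width 75; fan at +112
fan=[(top,(.112,0,.093),E((184,158)))]
obs=[(top,(.112,0,.090),E((184,158)))]
# deck edges: corners relative: x extents unknown a
def ext():
    import itertools
    C=[((1,1),(42,65)),((1,-1),(317,33)),((-1,-1),(354,517)),((-1,1),(63,548))]
    SC=[((-1,1),(45,275)),((-1,-1),(317,400)),((1,-1),(755,133)),((1,1),(503,38))]
    def f(p):
        c,s=np.cos(p[2]),np.sin(p[2]); r=[]
        def w(x,y,z): return [p[0]+c*x-s*y,p[1]+s*x+c*y,z]
        for (a,b),uv in C: r+=list(proj(top,[w(p[3]+a*.13,b*.075,.085)])[0]-E(uv))
        for (a,b),uv in SC: r+=list(proj(sc,[w(p[3]+a*.13,b*.075,.085)])[0]-S(uv))
        r+=list(proj(top,[w(.112,0,.091)])[0]-E((184,158)))
        r+=list(proj(sc,[w(.112,0,.091)])[0]-S((525,120)))
        m=np.mean([proj(top,[w(a*.055,b*.045,.085)])[0] for a in(1,-1) for b in(1,-1)],0)
        r+=list(m-np.mean([E(u) for u in[(110,272),(273,254),(288,466),(121,484)]],0))
        m=np.mean([proj(sc,[w(a*.055,b*.045,.085)])[0] for a in(1,-1) for b in(1,-1)],0)
        r+=list(m-np.mean([S(u) for u in[(158,263),(362,155),(513,214),(312,335)]],0))
        return np.array(r)
    q=least_squares(f,[.463,-.01,.1,.05],loss="soft_l1")
    print("ext",q.x[:2],np.degrees(q.x[2]),q.x[3],np.round(f(q.x).reshape(-1,2),1).tolist())
    return q.x
ext()
a,b,h=.042,.024,.088
fit([(top,(a,b,h),E((147,293))),(top,(a,-b,h),E((240,285))),(top,(-a,-b,h),E((257,447))),(top,(-a,b,h),E((156,457)))],[.463,-.01,.1],"oldcart")
h=.034
fit([(top,(a,b,h),M((540,113))),(top,(a,-b,h),M((626,77))),(top,(-a,-b,h),M((707,238))),(top,(-a,b,h),M((616,284)))],[.51,-.458,.4],"newcart top")
fit([(sc,(-a,b,h),N((565,300))),(sc,(-a,-b,h),N((683,328))),(sc,(-a,b,0),N((559,360))),(sc,(-a,-b,0),N((672,386)))],[.51,-.458,.4],"newcart scene")
a,b,h=.065,.05,.025
fit([(top,(a,b,h),M((75,230))),(top,(a,-b,h),M((287,180))),(top,(-a,-b,h),M((354,460))),(top,(-a,b,h),M((140,508))),(sc,(a,b,h),N((190,47))),(sc,(a,-b,h),N((368,113))),(sc,(-a,b,h),N((37,203))),(sc,(-a,-b,h),N((228,278)))],[.437,-.275,.2],"tray")
E
python3 fit.py
```

```text
ext [ 0.4629 -0.0078] 6.256298487649796 0.04492657432050955 [[0.2, -0.3], [-0.1, 0.2], [0.1, 0.0], [0.1, 0.1], [-0.0, -0.7], [-0.2, 0.3], [0.3, -0.5], [-0.6, -0.6], [-0.4, -0.0], [0.5, 0.5], [0.0, 0.1], [0.2, 0.5]]
oldcart [ 0.4617 -0.0094] 6.543200854829332 res px [[0.5, 0.7], [-0.1, 0.1], [-1.6, -0.4], [0.7, -0.3]]
newcart top [ 0.5118 -0.4598] 23.26167874455318 res px [[-1.4, 0.1], [0.4, -1.0], [0.8, 0.7], [-0.2, -0.0]]
newcart scene [ 0.5155 -0.4558] 25.076127287097993 res px [[-0.1, -0.0], [0.1, -0.2], [-0.3, -0.1], [0.4, 0.3]]
tray [ 0.4394 -0.2761] 12.809890690169912 res px [[-0.8, -0.8], [0.2, -0.6], [1.1, 0.3], [-0.6, 1.3], [-0.3, -0.3], [0.9, -0.1], [-0.7, -0.4], [0.4, 1.1]]
```

```bash
python3 - <<'E'
from h import *
zoom("pics/top0.png",0,150,130,310,3.7,"pics/z_l.png")
zoom("pics/scene0.png",0,0,200,200,3,"pics/z_sl.png")
a=cv2.imread("pics/z_l.png");b=cv2.imread("pics/z_sl.png")[:592]
h=max(a.shape[0],b.shape[0]);c=np.zeros((h,a.shape[1]+b.shape[1],3),np.uint8);c[:a.shape[0],:a.shape[1]]=a;c[:b.shape[0],a.shape[1]:]=b
print(c.shape);cv2.imwrite("pics/z_both.png",cv2.resize(c,(800,int(800*h/c.shape[1]))))
E
```

```text
(592, 1081, 3)
```

View pics/z_both.png

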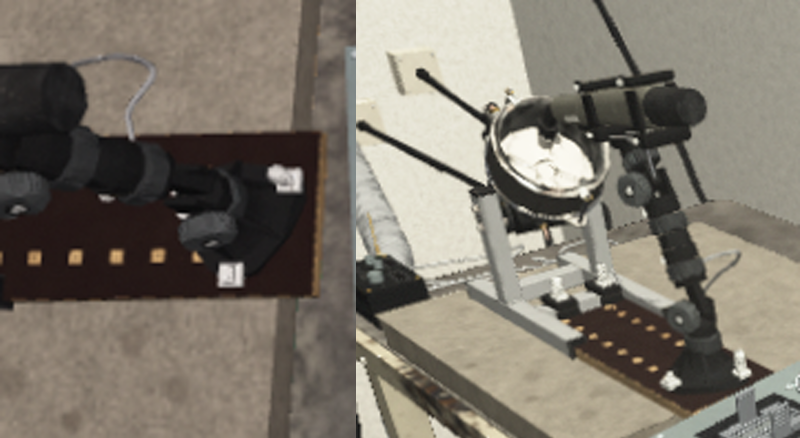

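```bash
python3 - <<'E'
from h import *
t=cam("top");s=cam("scene")
def tri(a,b):
    o1,v1=ray(t,a);o2,v2=ray(s,b)
    A=np.c_[v1,-v2];k=np.linalg.lstsq(A,o2-o1,rcond=None)[0]
    p,q=o1+v1*k[0],o2+v2*k[1];return (p+q)/2,np.linalg.norm(p-q)
f=.74
T=lambda u:(u[0]/f/3.7,u[1]/f/3.7+150); S=lambda u:((u[0]/f-481)/3,u[1]/f/3)
print("head",tri(T((70,100)),S((690,105))))
print("knob low",tri(T((205,230)),S((683,317))))
print("joint",tri(T((230,185)),S((710,335))))
print("joint2",tri(T((140,170)),S((685,262))))
print("knob hi",tri(T((20,193)),S((632,190))))
print("sq",tri(T((285,180)),S((740,360))))
print("board tip",tri((276,170),(304,220)))
E
```

```text
head (array([0.5104, 0.1201, 0.3727]), np.float64(0.0011918323243600654))
knob low (array([0.482 , 0.1477, 0.1507]), np.float64(0.0006173537035290142))
joint (array([0.517 , 0.1505, 0.116 ]), np.float64(0.004597853117460452))
joint2 (array([0.5114, 0.1724, 0.1982]), np.float64(0.0021869190597376175))
knob hi (array([0.4807, 0.2008, 0.2778]), np.float64(0.003941230442133346))
sq (array([0.528 , 0.1196, 0.0914]), np.float64(0.0015876752177712184))
board tip (array([ 0.6435, -0.2154,  0.0153]), np.float64(0.002359808095838732))
```

```bash
python3 - <<'E'
from h import *
t=cam("top");s=cam("scene")
f=.74
S=lambda u:((u[0]/f-481)/3,u[1]/f/3)
for u in [(575,345),(470,290),(390,325),(450,400)]: print(S(u),onz(s,S(u),.07))
print("pot bottom?",onz(s,S((560,250)),.07), "pot y if x=.5")
for u in [(485,150),(610,150),(550,105),(550,215)]:
    o,v=ray(s,S(u)); 
    for x in (.45,.55,.65): print(u,o+v*(x-o[0])/v[0])
print(proj(s,[[.1614,.603,.22],[.1614,.603,.4]]))
print("slab edge in top",onz(t,(60,318),.07),onz(t,(60,318),.0))
E
```

```text
(98.67567567567569, 155.4054054054054) [0.4402 0.3269 0.07  ]
(51.378378378378365, 130.63063063063063) [0.4299 0.5692 0.07  ]
(15.342342342342363, 146.3963963963964) [0.314  0.5344 0.07  ]
(42.36936936936937, 180.18018018018017) [0.2788 0.3017 0.07  ]
pot bottom? [0.584  0.6163 0.07  ] pot y if x=.5
(485, 150) [0.45   0.4629 0.2706]
(485, 150) [0.55   0.7003 0.2012]
(485, 150) [0.65   0.9376 0.1317]
(610, 150) [0.45   0.1785 0.33  ]
(610, 150) [0.55   0.3611 0.272 ]
(610, 150) [0.65   0.5437 0.2141]
(550, 105) [0.45   0.2817 0.3538]
(550, 105) [0.55   0.4842 0.3005]
(550, 105) [0.65   0.6867 0.2471]
(550, 215) [0.45   0.3371 0.2248]
(550, 215) [0.55   0.5503 0.1466]
(550, 215) [0.65   0.7634 0.0684]
[[ -83.4857   99.8691]
 [-120.454    18.7522]]
slab edge in top [0.3306 0.2012 0.07  ] [0.3288 0.2351 0.    ]
```

```bash
cat > pl.py <<'E'
# usage: from pl import *; rows(way=[(x,y,z,psi_deg)...8]) prints offsets from commanded pose (cmd.json)
import json,os
from h import *
def getcmd(): return json.load(open("cmd.json"))
def rows(way,save=True,cmd=None):
    c=cmd or getcmd(); p=np.radians(c[3]); ex=np.array([np.cos(p),np.sin(p),0]); ey=np.array([np.sin(p),-np.cos(p),0])
    prev=np.array(c[:3]); out=[]
    for w in way:
        d=np.array(w[:3])-c[:3]; o=[d@ex*100,d@ey*100,-d[2]*100]; r=-(w[3]-c[3])
        out.append(([round(float(v),2) for v in o],round(float(r),2),round(float(np.linalg.norm(np.array(w[:3])-prev)*1000),1))); prev=np.array(w[:3])
    for o in out: print(o)
def setcmd(off,rz):
    c=getcmd(); p=np.radians(c[3]); ex=np.array([np.cos(p),np.sin(p),0]); ey=np.array([np.sin(p),-np.cos(p),0])
    n=np.array(c[:3])+(off[0]*ex+off[1]*ey)/100; n[2]-=off[2]/100
    json.dump([*map(float,n),c[3]-rz],open("cmd.json","w"))
def chk():
    from rig import get_obs
    o=get_obs(); M=R.from_quat(o["tool_rot"]).as_matrix(); c=getcmd()
    print("t %.2f"%o["time"],"pos",o["position"],"psi %.2f"%np.degrees(np.arctan2(M[1,0],M[0,0])),"tilt",np.degrees(M[:2,2]),"F",o["ft_force"],"w %.4f"%o["grip_width"],"cmd",np.round(c,4)); return o
E
python3 - <<'E'
from pl import *
M=R.from_quat([0.7933,0.6088,-.001,.0005]).as_matrix();psi=np.degrees(np.arctan2(M[1,0],M[0,0]))
json.dump([.162,.604,.223,float(psi)],open("cmd.json","w"));print(psi)
rows([(.16,.564,.223,psi),(.157,.524,.223,psi),(.154,.484,.223,psi),(.152,.444,.223,psi),(.155,.404,.223,psi),(.18,.372,.223,psi),(.21,.345,.223,psi),(.24,.318,.223,psi)])
E
```

```text
75.00725433548082
([-3.92, 0.84, -0.0], -0.0, 40.0)
([-7.86, 1.59, -0.0], -0.0, 40.1)
([-11.8, 2.33, -0.0], -0.0, 40.1)
([-15.71, 3.17, -0.0], -0.0, 40.0)
([-19.5, 4.5, -0.0], -0.0, 40.1)
([-21.94, 7.74, -0.0], -0.0, 40.6)
([-23.78, 11.34, -0.0], -0.0, 40.4)
([-25.61, 14.93, -0.0], -0.0, 40.4)
```

Request:
drive_tool:
  plan:
    - {"offset":[-3.9,0.8,0],"delta_rot":[0,0,0],"jaw":8.7}
    - {"offset":[-7.9,1.6,0],"delta_rot":[0,0,0],"jaw":8.7}
    - {"offset":[-11.8,2.3,0],"delta_rot":[0,0,0],"jaw":8.7}
    - {"offset":[-15.7,3.2,0],"delta_rot":[0,0,0],"jaw":8.7}
    - {"offset":[-19.5,4.5,0],"delta_rot":[0,0,0],"jaw":8.7}
    - {"offset":[-21.9,7.7,0],"delta_rot":[0,0,0],"jaw":8.7}
    - {"offset":[-23.8,11.3,0],"delta_rot":[0,0,0],"jaw":8.7}
    - {"offset":[-25.6,14.9,0],"delta_rot":[0,0,0],"jaw":8.7}

```text
time: 0.82
position: [0.2391, 0.3161, 0.2227]
tool_rot: [0.793, 0.61, -0.0, -0.0]
ft_force: [1.5, 0.8, 1.0]
grip_width: 0.0869
```

```bash
python3 - <<'E'
from pl import *
setcmd([-25.6,14.9,0],0); chk()
p=75
rows([(.27,.289,.223,p),(.297,.256,.223,p),(.322,.220,.223,p),(.343,.182,.223,p),(.36,.143,.223,80),(.374,.103,.223,85),(.386,.063,.223,91),(.40,.026,.223,96.3)])
E
```

```text
t 0.82 pos [0.2391 0.3161 0.2227] psi 75.11 tilt [-0.0037  0.    ] F [1.4537 0.8233 0.9564] w 0.0869 cmd [ 0.2397  0.3182  0.223  75.0073]
([-2.03, 3.68, -0.0], 0.01, 42.1)
([-4.52, 7.14, -0.0], 0.01, 42.6)
([-7.35, 10.49, -0.0], 0.01, 43.8)
([-10.48, 13.5, -0.0], 0.01, 43.4)
([-13.81, 16.15, -0.0], -4.99, 42.5)
([-17.31, 18.54, -0.0], -9.99, 42.4)
([-20.86, 20.73, -0.0], -15.99, 41.8)
([-24.08, 23.04, -0.0], -21.29, 39.6)
```

Request:
drive_tool:
  plan:
    - {"offset":[-2.0,3.6,0],"delta_rot":[0,0,0],"jaw":8.7}
    - {"offset":[-4.4,6.9,0],"delta_rot":[0,0,0],"jaw":8.7}
    - {"offset":[-7.1,10.0,0],"delta_rot":[0,0,0],"jaw":8.7}
    - {"offset":[-10.1,12.9,0],"delta_rot":[0,0,0],"jaw":8.7}
    - {"offset":[-13.3,15.5,0],"delta_rot":[0,0,-4],"jaw":8.7}
    - {"offset":[-16.7,17.8,0],"delta_rot":[0,0,-9],"jaw":8.7}
    - {"offset":[-20.1,20.0,0],"delta_rot":[0,0,-15],"jaw":8.7}
    - {"offset":[-23.5,22.2,0],"delta_rot":[0,0,-21.3],"jaw":8.7}

```text
time: 1.48
position: [0.3895, 0.0449, 0.2226]
tool_rot: [0.675, 0.738, 0.0, 0.0]
ft_force: [0.9, 1.0, 0.4]
grip_width: 0.0864
```

```bash
python3 - <<'E'
from pl import *
setcmd([-23.5,22.2,0],-21.3); chk()
p=96.3
rows([(.415,.01,.215,p),(.44,-.008,.2,p),(.463,-.008,.19,p),(.463,-.008,.18,p)]*2)
E
```

```text
t 1.48 pos [0.3895 0.0449 0.2226] psi 95.09 tilt [ 0.0125 -0.0036] F [0.9383 1.0213 0.4468] w 0.0864 cmd [ 0.3934  0.0337  0.223  96.3073]
([-2.6, 1.89, 0.8], 0.01, 33.1)
([-4.66, 4.18, 2.3], 0.01, 34.3)
([-4.91, 6.46, 3.3], 0.01, 25.1)
([-4.91, 6.46, 4.3], 0.01, 10.0)
([-2.6, 1.89, 0.8], 0.01, 62.1)
([-4.66, 4.18, 2.3], 0.01, 34.3)
([-4.91, 6.46, 3.3], 0.01, 25.1)
([-4.91, 6.46, 4.3], 0.01, 10.0)
```

Request:
drive_tool:
  plan:
    - {"offset":[-2.6,1.9,0.5],"delta_rot":[0,0,0],"jaw":8.7}
    - {"offset":[-4.7,4.2,1.5],"delta_rot":[0,0,0],"jaw":8.7}
    - {"offset":[-4.9,6.5,2.5],"delta_rot":[0,0,0],"jaw":8.7}
    - {"offset":[-4.9,6.5,3.3],"delta_rot":[0,0,0],"jaw":8.7}
    - {"offset":[-4.9,6.5,3.3],"delta_rot":[0,0,0],"jaw":8.7}
    - {"offset":[-4.9,6.5,3.3],"delta_rot":[0,0,0],"jaw":8.7}
    - {"offset":[-4.9,6.5,3.3],"delta_rot":[0,0,0],"jaw":8.7}
    - {"offset":[-4.9,6.5,3.3],"delta_rot":[0,0,0],"jaw":8.7}

```text
time: 2.15
position: [0.4571, 0.0043, 0.19]
tool_rot: [0.676, 0.737, -0.0, -0.0]
ft_force: [0.1, 1.0, -0.1]
grip_width: 0.0869
```

```bash
python3 - <<'E'
from pl import *
from rig import *
setcmd([-4.9,6.5,3.3],0); o=chk()
im=camera("wrist")[:,:,::-1].copy(); cv2.imwrite("pics/w1.png",im)
c=cam("wrist",o)
a=np.radians(6.4);
def box(x,y,th,hx,hy,z): return [[x+np.cos(th)*u-np.sin(th)*v,y+np.sin(th)*u+np.cos(th)*v,z] for u,v in((hx,hy),(hx,-hy),(-hx,-hy),(-hx,hy))]
ov=im.copy()
for b,col in((box(.4629,-.0078,a,.042,.024,.088),(0,255,0)),(box(.4629,-.0078,a,.012,.027,.118),(0,0,255)),(box(.4629,-.0078,a,.012,.023,.118),(0,0,255)),(box(.4629,-.0078,a,.055,.045,.085),(255,255,0))):
    cv2.polylines(ov,[np.round(proj(c,b)*8).astype(int)],True,col,1,cv2.LINE_AA,3)
cv2.imwrite("pics/w1o.png",cv2.resize(ov,(800,600)))
E
```

```text
t 2.15 pos [0.4571 0.0043 0.19  ] psi 94.93 tilt [-0.011   0.0014] F [ 0.0755  1.0052 -0.0505] w 0.0869 cmd [ 0.4633 -0.0078  0.19   96.3073]
```

View pics/w1.png

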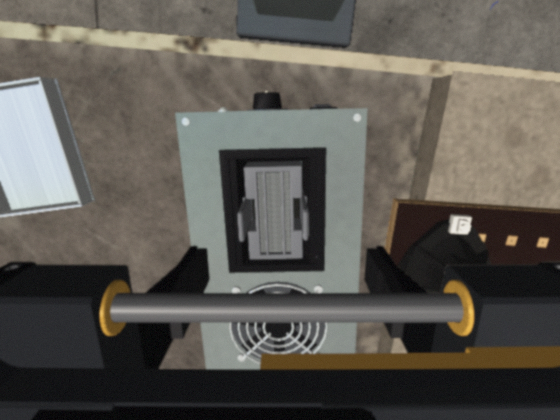

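View pics/w1o.png

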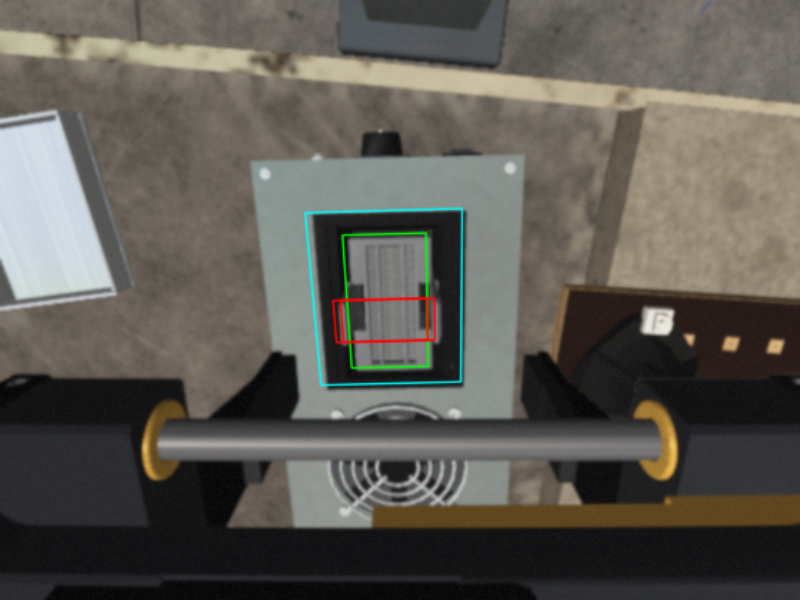

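```bash
python3 - <<'E'
from h import *
zoom("pics/w1.png",210,135,340,285,4,"pics/w1z.png")
E
```

```text
(no output)
```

View pics/w1z.png

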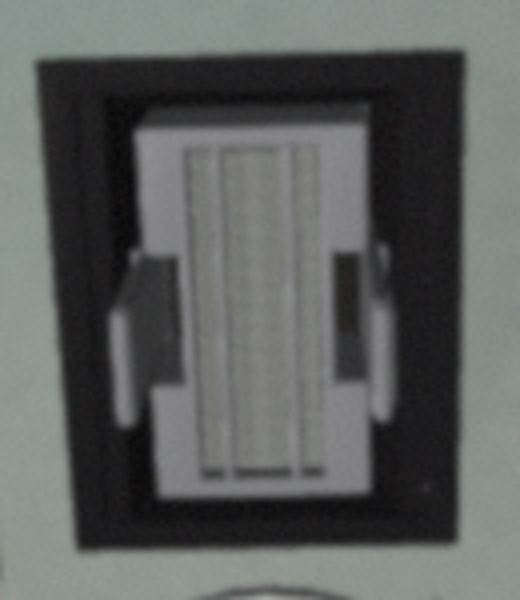

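```bash
cat > fit2.py <<'E'
from fit import *
print("----")
from rig import get_obs
o=get_obs(); w=cam("wrist",o)
W=lambda p:un(p,210,135,4)
a,b,h=.042,.024,.088
oc=[(w,(-a,-b,h),W((135,128))),(w,(-a,b,h),W((368,122))),(w,(a,b,h),W((370,493))),(w,(a,-b,h),W((157,498)))]
fit(oc,[.463,-.01,.1],"old frame wrist")
t=.118
tb=[(w,(.012,-.027,t),W((117,427))),(w,(.012,.027,t),W((393,420))),(w,(-.012,-.027,t),W((110,307))),(w,(-.012,.027,t),W((391,297)))]
fit(tb,[.463,-.01,.1],"old tabs wrist")
hx,hy=.0557,.0435
mo=[(w,(-hx,-hy,.085),W((38,62))),(w,(-hx,hy,.085),W((465,52))),(w,(hx,hy,.085),W((458,542))),(w,(hx,-hy,.085),W((78,548)))]
fit(mo,[.463,-.01,.1],"mould wrist")
for m in mo: print(onz(w,m[2],.085))
E
python3 fit2.py | sed -n '/----/,$p'
```

```text
----
old frame wrist [ 0.465  -0.0047] 6.082149374345371 res px [[-0.1, -0.2], [-0.1, 0.1], [0.1, 0.2], [0.1, -0.1]]
old tabs wrist [ 0.4643 -0.0047] 6.6060710173492785 res px [[0.2, -0.5], [0.0, -0.7], [-0.4, 0.4], [0.2, 0.8]]
mould wrist [ 0.4652 -0.0043] 6.0969999413818625 res px [[0.4, -0.1], [-0.3, 0.1], [-0.4, -0.2], [0.4, 0.1]]
[ 0.4146 -0.0538  0.085 ]
[0.4051 0.0333 0.085 ]
[0.5162 0.0452 0.085 ]
[ 0.5252 -0.042   0.085 ]
```

```bash
python3 - <<'E'
from pl import *
json.dump([.4571,.0043,.19,94.93],open("cmd.json","w"))
p=96.2
rows([(.4605,-.000,.18,p),(.464,-.005,.15,p),(.464,-.005,.12,p),(.464,-.005,.095,p),(.464,-.005,.092,p)])
E
```

```text
([-0.46, 0.3, 1.0], -1.27, 11.4)
([-0.99, 0.61, 4.0], -1.27, 30.6)
([-0.99, 0.61, 7.0], -1.27, 30.0)
([-0.99, 0.61, 9.5], -1.27, 25.0)
([-0.99, 0.61, 9.8], -1.27, 3.0)
```

Request:
drive_tool:
  plan:
    - {"offset":[-0.5,0.3,1.0],"delta_rot":[0,0,-1.3],"jaw":8.7}
    - {"offset":[-1.0,0.6,3.0],"delta_rot":[0,0,-1.3],"jaw":8.7}
    - {"offset":[-1.0,0.6,5.0],"delta_rot":[0,0,-1.3],"jaw":8.7}
    - {"offset":[-1.0,0.6,7.0],"delta_rot":[0,0,-1.3],"jaw":8.7}
    - {"offset":[-1.0,0.6,8.5],"delta_rot":[0,0,-1.3],"jaw":8.7}
    - {"offset":[-1.0,0.6,9.5],"delta_rot":[0,0,-1.3],"jaw":8.7}
    - {"offset":[-1.0,0.6,9.8],"delta_rot":[0,0,-1.3],"jaw":8.7}
    - {"offset":[-1.0,0.6,9.8],"delta_rot":[0,0,-1.3],"jaw":8.7}

```text
time: 2.87
position: [0.4643, -0.0054, 0.0914]
tool_rot: [0.668, 0.744, -0.0, -0.0]
ft_force: [0.9, -0.6, 0.9]
grip_width: 0.0873
```

```bash
python3 - <<'E'
from pl import *
from rig import *
setcmd([-1.0,.6,9.8],-1.3); o=chk()
for n in("wrist","scene"):
    cv2.imwrite(f"pics/{n}2.png",camera(n)[:,:,::-1])
zoom("pics/scene2.png",125,100,265,220,5.7,"pics/s2z.png")
zoom("pics/wrist2.png",160,180,400,330,3.3,"pics/w2z.png")
E
```

```text
t 2.87 pos [ 0.4643 -0.0054  0.0914] psi 96.20 tilt [-0.063   0.0154] F [ 0.9173 -0.632   0.8777] w 0.0873 cmd [ 0.4639 -0.0051  0.092  96.23  ]
```

View pics/wrist2.png

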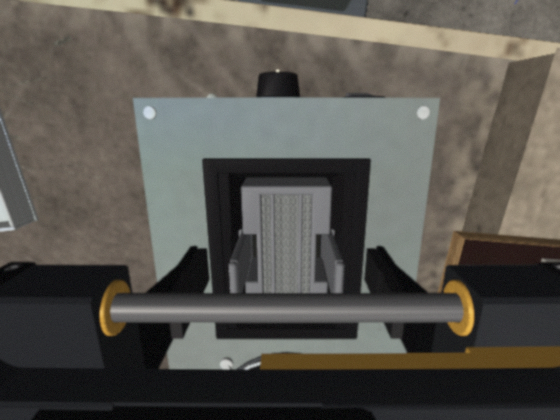

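View pics/s2z.png

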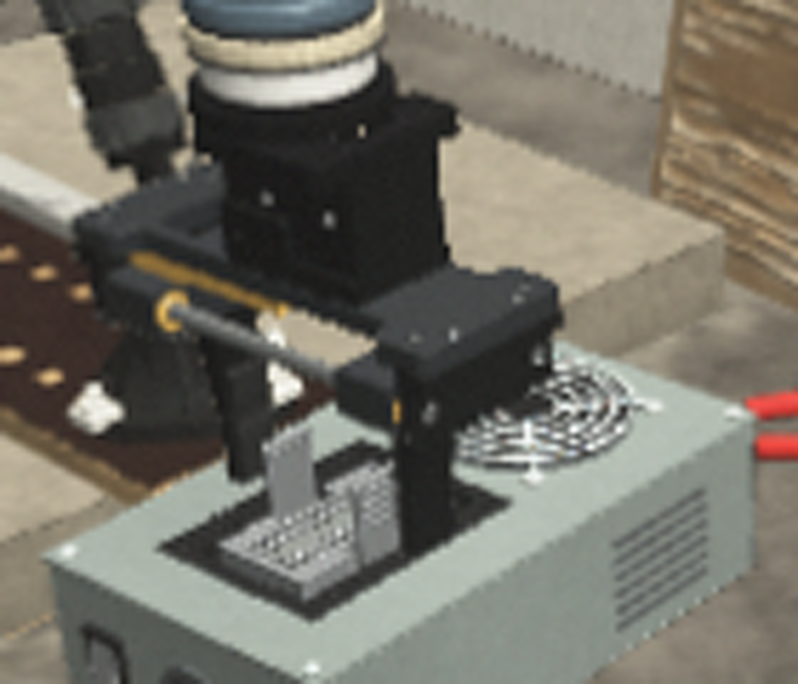

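Request:
drive_tool:
  plan:
    - {"offset":[0,0,0],"delta_rot":[0,0,0],"jaw":7.0}
    - {"offset":[0,0,0],"delta_rot":[0,0,0],"jaw":6.0}
    - {"offset":[0,0,0],"delta_rot":[0,0,0],"jaw":5.5}
    - {"offset":[0,0,0],"delta_rot":[0,0,0],"jaw":5.0}
    - {"offset":[0,0,0],"delta_rot":[0,0,0],"jaw":4.5}
    - {"offset":[0,0,0],"delta_rot":[0,0,0],"jaw":3.8}
    - {"offset":[0,0,0],"delta_rot":[0,0,0],"jaw":3.8}
    - {"offset":[0,0,0],"delta_rot":[0,0,0],"jaw":3.8}
  squeeze: 20

```text
time: 3.63
position: [0.465, -0.0058, 0.0919]
tool_rot: [0.668, 0.744, 0.0, 0.0]
ft_force: [-1.3, 0.4, 7.1]
grip_width: 0.0428
```

Request:
drive_tool:
  plan:
    - {"offset":[0,0,0],"delta_rot":[0,0,0],"jaw":3.8}
    - {"offset":[0,0,0],"delta_rot":[0,0,0],"jaw":3.8}
    - {"offset":[0,0,0],"delta_rot":[0,0,0],"jaw":3.8}
    - {"offset":[0,0,0],"delta_rot":[0,0,0],"jaw":3.8}
    - {"offset":[0,0,0],"delta_rot":[0,0,0],"jaw":3.8}
    - {"offset":[0,0,0],"delta_rot":[0,0,0],"jaw":3.8}
    - {"offset":[0,0,0],"delta_rot":[0,0,0],"jaw":3.8}
    - {"offset":[0,0,0],"delta_rot":[0,0,0],"jaw":3.8}

```text
time: 4.3
position: [0.4649, -0.0056, 0.0922]
tool_rot: [0.668, 0.744, 0.0, 0.0]
ft_force: [-1.7, 1.8, 7.7]
grip_width: 0.0397
```

```bash
python3 - <<'E'
from pl import *
from rig import *
o=chk()
cv2.imwrite("pics/w3.png",camera("wrist")[:,:,::-1])
E
```

```text
t 4.30 pos [ 0.4649 -0.0056  0.0922] psi 96.17 tilt [0.03   0.0058] F [-1.6782  1.8301  7.7284] w 0.0397 cmd [ 0.4639 -0.0051  0.092  96.23  ]
```

View pics/w3.png

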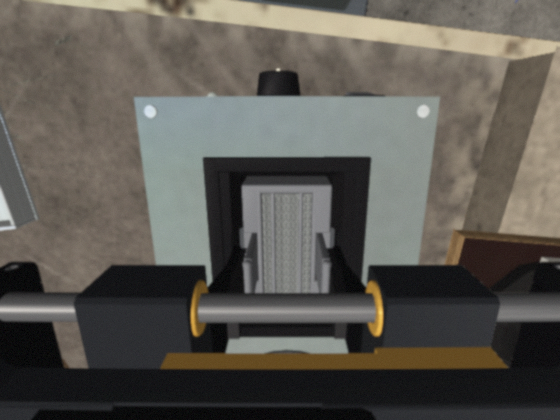

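Request:
drive_tool:
  plan:
    - {"offset":[0,0,-0.2],"delta_rot":[0,0,0],"jaw":3.8}
    - {"offset":[0,0,-0.5],"delta_rot":[0,0,0],"jaw":3.8}
    - {"offset":[0,0,-1.0],"delta_rot":[0,0,0],"jaw":3.8}
    - {"offset":[0,0,-1.5],"delta_rot":[0,0,0],"jaw":3.8}
    - {"offset":[0,0,-2.2],"delta_rot":[0,0,0],"jaw":3.8}
    - {"offset":[0,0,-3.0],"delta_rot":[0,0,0],"jaw":3.8}
    - {"offset":[0,0,-4.0],"delta_rot":[0,0,0],"jaw":3.8}
    - {"offset":[0,0,-5.0],"delta_rot":[0,0,0],"jaw":3.8}

```text
time: 5.02
position: [0.4646, -0.0058, 0.1423]
tool_rot: [0.668, 0.744, -0.0, -0.0]
ft_force: [-0.0, 0.3, -0.6]
grip_width: 0.0395
```

```bash
python3 - <<'E'
from pl import *
from rig import *
setcmd([0,0,-5],0)
o=chk()
cv2.imwrite("pics/s4.png",camera("scene")[:,:,::-1])
zoom("pics/s4.png",125,100,265,220,5.7,"pics/s4z.png")
E
```

```text
t 5.02 pos [ 0.4646 -0.0058  0.1423] psi 96.18 tilt [-0.0217 -0.0009] F [-0.0176  0.2503 -0.6244] w 0.0395 cmd [ 0.4639 -0.0051  0.142  96.23  ]
```

View pics/s4z.png

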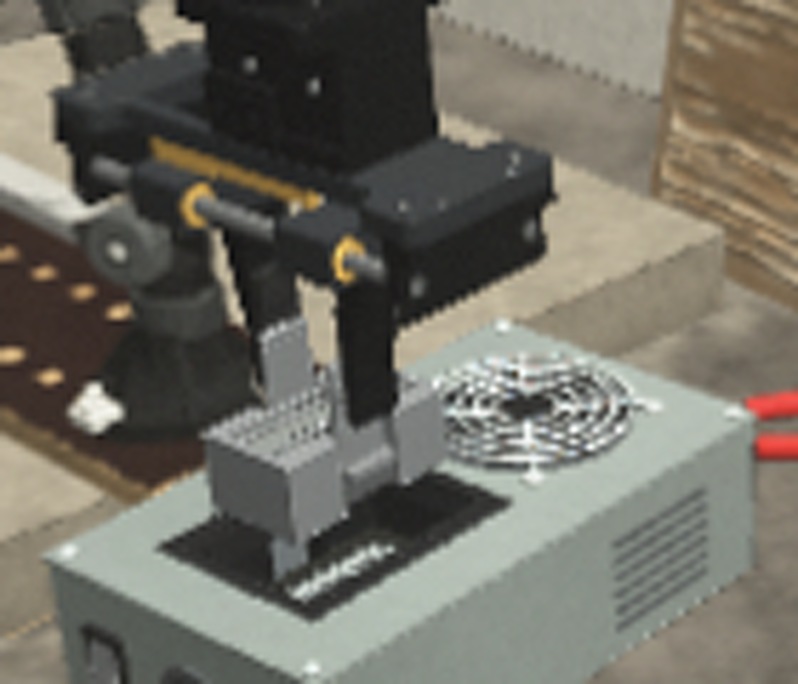

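```bash
python3 - <<'E'
from pl import *
p=96.23
rows([(.464,-.005,.16,p),(.464,-.01,.18,p),(.463,-.035,.185,p),(.461,-.072,.185,p),(.458,-.108,.185,98),(.455,-.145,.185,100),(.450,-.180,.185,102),(.447,-.210,.185,102.8)])
print()
json.dump([.447,-.210,.185,102.8],open("cmd_tmp.json","w"))
rows([(.444,-.24,.17,102.8),(.441,-.262,.15,102.8),(.441,-.272,.12,102.8),(.441,-.273,.09,102.8),(.441,-.273,.065,102.8),(.441,-.273,.05,102.8),(.441,-.273,.045,102.8),(.441,-.273,.043,102.8)],cmd=[.447,-.210,.185,102.8])
E
```

```text
([0.01, 0.01, -1.8], -0.0, 18.0)
([-0.48, -0.05, -3.8], -0.0, 20.6)
([-2.96, -0.42, -4.3], -0.0, 25.5)
([-6.61, -1.02, -4.3], -0.0, 37.1)
([-10.16, -1.71, -4.3], -1.77, 36.1)
([-13.81, -2.41, -4.3], -3.77, 37.1)
([-17.23, -3.28, -4.3], -5.77, 35.4)
([-20.18, -3.91, -4.3], -6.57, 30.1)

([-2.86, -0.96, 1.5], -0.0, 33.7)
([-4.94, -1.74, 3.5], -0.0, 29.9)
([-5.91, -1.96, 6.5], -0.0, 31.6)
([-6.01, -1.98, 9.5], -0.0, 30.0)
([-6.01, -1.98, 12.0], -0.0, 25.0)
([-6.01, -1.98, 13.5], -0.0, 15.0)
([-6.01, -1.98, 14.0], -0.0, 5.0)
([-6.01, -1.98, 14.2], -0.0, 2.0)
```

Request:
drive_tool:
  plan:
    - {"offset":[0,0,-1.8],"delta_rot":[0,0,0],"jaw":3.8}
    - {"offset":[-0.5,0,-3.8],"delta_rot":[0,0,0],"jaw":3.8}
    - {"offset":[-3.0,-0.4,-4.3],"delta_rot":[0,0,0],"jaw":3.8}
    - {"offset":[-6.6,-1.0,-4.3],"delta_rot":[0,0,0],"jaw":3.8}
    - {"offset":[-10.2,-1.7,-4.3],"delta_rot":[0,0,-1.8],"jaw":3.8}
    - {"offset":[-13.8,-2.4,-4.3],"delta_rot":[0,0,-3.8],"jaw":3.8}
    - {"offset":[-17.2,-3.3,-4.3],"delta_rot":[0,0,-5.8],"jaw":3.8}
    - {"offset":[-20.2,-3.9,-4.3],"delta_rot":[0,0,-6.6],"jaw":3.8}

```text
time: 5.73
position: [0.4471, -0.213, 0.1848]
tool_rot: [0.624, 0.782, -0.0, 0.0]
ft_force: [0.1, 0.6, -0.7]
grip_width: 0.0393
```

Request:
drive_tool:
  plan:
    - {"offset":[-2.9,-1.0,1.0],"delta_rot":[0,0,0],"jaw":3.8}
    - {"offset":[-4.9,-1.7,3.0],"delta_rot":[0,0,0],"jaw":3.8}
    - {"offset":[-5.9,-2.0,6.0],"delta_rot":[0,0,0],"jaw":3.8}
    - {"offset":[-6.0,-2.0,8.5],"delta_rot":[0,0,0],"jaw":3.8}
    - {"offset":[-6.0,-2.0,10.0],"delta_rot":[0,0,0],"jaw":3.8}
    - {"offset":[-6.0,-2.0,10.0],"delta_rot":[0,0,0],"jaw":3.8}
    - {"offset":[-6.0,-2.0,10.0],"delta_rot":[0,0,0],"jaw":3.8}
    - {"offset":[-6.0,-2.0,10.0],"delta_rot":[0,0,0],"jaw":3.8}

```text
time: 6.4
position: [0.4421, -0.2741, 0.0854]
tool_rot: [0.624, 0.782, -0.0, 0.001]
ft_force: [0.0, -0.2, -0.8]
grip_width: 0.0395
```

```bash
python3 - <<'E'
from pl import *
from rig import *
setcmd([-20.2,-3.9,-4.3],-6.6);setcmd([-6,-2,10],0)
o=chk()
a=camera("scene")[:,:,::-1];b=camera("wrist")[:,:,::-1]
cv2.imwrite("pics/s5.png",a)
cv2.imwrite("pics/w5.png",b)
zoom("pics/s5.png",180,100,360,320,2.7,"pics/s5z.png")
E
```

```text
t 6.40 pos [ 0.4421 -0.2741  0.0854] psi 102.80 tilt [ 0.0612 -0.0634] F [ 0.0423 -0.1623 -0.8418] w 0.0395 cmd [  0.4409  -0.2731   0.085  102.83  ]
```

View pics/s5z.png

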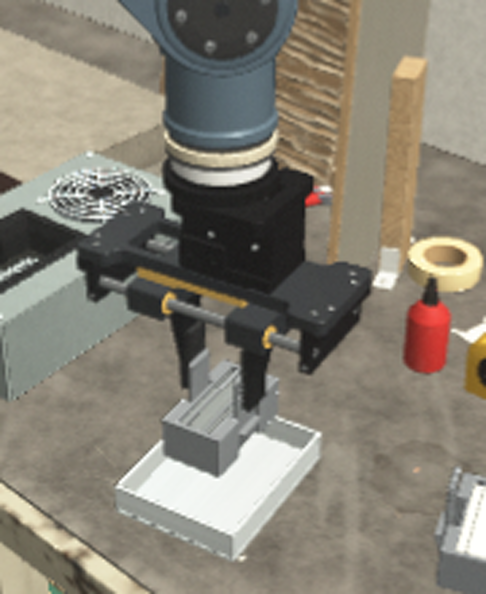

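View pics/w5.png

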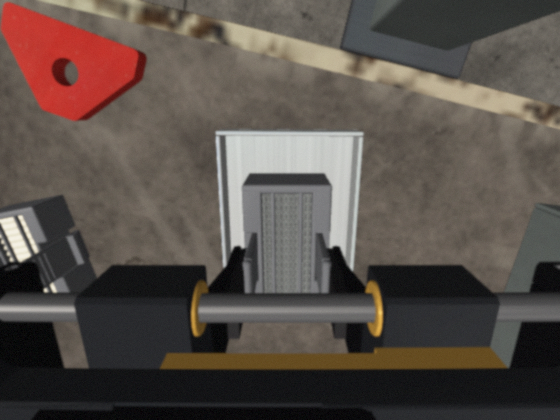

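Request:
drive_tool:
  plan:
    - {"offset":[0,0,0.8],"delta_rot":[0,0,0],"jaw":3.8}
    - {"offset":[0,0,1.8],"delta_rot":[0,0,0],"jaw":3.8}
    - {"offset":[0,0,2.8],"delta_rot":[0,0,0],"jaw":3.8}
    - {"offset":[0,0,3.5],"delta_rot":[0,0,0],"jaw":3.8}
    - {"offset":[0,0,3.9],"delta_rot":[0,0,0],"jaw":3.8}
    - {"offset":[0,0,4.1],"delta_rot":[0,0,0],"jaw":3.8}
    - {"offset":[0,0,4.2],"delta_rot":[0,0,0],"jaw":3.8}
    - {"offset":[0,0,4.2],"delta_rot":[0,0,0],"jaw":3.8}

```text
time: 7.17
position: [0.4415, -0.2737, 0.0422]
tool_rot: [0.624, 0.781, 0.0, -0.0]
ft_force: [0.4, -0.2, -0.7]
grip_width: 0.0394
```

Still hanging by about a millimetre or two; creep down until it touches.

Request:
drive_tool:
  plan:
    - {"offset":[0,0,0.05],"delta_rot":[0,0,0],"jaw":3.8}
    - {"offset":[0,0,0.1],"delta_rot":[0,0,0],"jaw":3.8}
    - {"offset":[0,0,0.15],"delta_rot":[0,0,0],"jaw":3.8}
    - {"offset":[0,0,0.2],"delta_rot":[0,0,0],"jaw":3.8}
    - {"offset":[0,0,0.2],"delta_rot":[0,0,0],"jaw":3.8}
    - {"offset":[0,0,0.2],"delta_rot":[0,0,0],"jaw":3.8}
    - {"offset":[0,0,0.2],"delta_rot":[0,0,0],"jaw":3.8}
    - {"offset":[0,0,0.2],"delta_rot":[0,0,0],"jaw":3.8}

```text
time: 7.83
position: [0.4418, -0.2739, 0.0411]
tool_rot: [0.624, 0.781, -0.0, 0.0]
ft_force: [-0.8, 0.3, 5.1]
grip_width: 0.0395
```

Request:
drive_tool:
  plan:
    - {"offset":[0,0,0],"delta_rot":[0,0,0],"jaw":4.5}
    - {"offset":[0,0,0],"delta_rot":[0,0,0],"jaw":5.0}
    - {"offset":[0,0,0],"delta_rot":[0,0,0],"jaw":5.5}
    - {"offset":[0,0,0],"delta_rot":[0,0,0],"jaw":6.5}
    - {"offset":[0,0,0],"delta_rot":[0,0,0],"jaw":8.0}
    - {"offset":[0,0,0],"delta_rot":[0,0,0],"jaw":8.0}
    - {"offset":[0,0,-1],"delta_rot":[0,0,0],"jaw":8.0}
    - {"offset":[0,0,-3],"delta_rot":[0,0,0],"jaw":8.0}

```text
time: 8.5
position: [0.4401, -0.2724, 0.0692]
tool_rot: [0.624, 0.781, 0.0, -0.003]
ft_force: [0.2, -0.5, 0.5]
grip_width: 0.077
```

```bash
python3 - <<'E'
from pl import *
from rig import *
setcmd([0,0,4.2],0);setcmd([0,0,.2],0);setcmd([0,0,-3],0)
o=chk()
b=camera("wrist")[:,:,::-1]
cv2.imwrite("pics/w6.png",b)
E
```

```text
t 8.50 pos [ 0.4401 -0.2724  0.0692] psi 102.77 tilt [-0.2346  0.2272] F [ 0.1636 -0.5347  0.5171] w 0.0770 cmd [  0.4409  -0.2731   0.071  102.83  ]
```

View pics/w6.png

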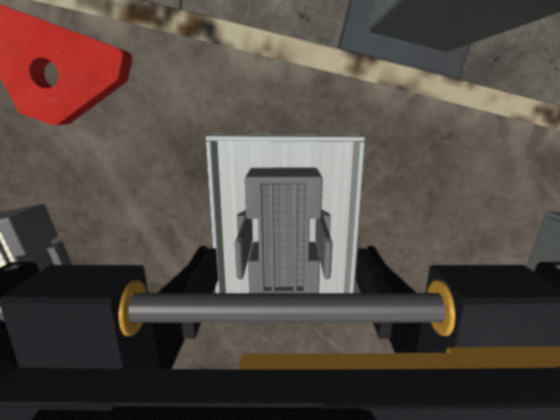

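```bash
python3 - <<'E'
from pl import *
t=cam("top");s=cam("scene")
for z in (.05,.1): print(onz(t,(455,220),z),onz(t,(449,200),z),onz(t,(460,178),z))
def tri(a,b):
    o1,v1=ray(t,a);o2,v2=ray(s,b)
    k=np.linalg.lstsq(np.c_[v1,-v2],o2-o1,rcond=None)[0]
    p,q=o1+v1*k[0],o2+v2*k[1];return (p+q)/2,np.linalg.norm(p-q)
print("vise knob", tri((449,201),(463,294)))
zoom("pics/top0.png",425,160,520,290,4.5,"pics/z_v.png"); zoom("pics/scene0.png",390,270,550,410,3.5,"pics/z_sv.png")
a=cv2.imread("pics/z_v.png");b=cv2.imread("pics/z_sv.png");h=max(a.shape[0],b.shape[0])
c=np.zeros((h,a.shape[1]+b.shape[1],3),np.uint8);c[:a.shape[0],:a.shape[1]]=a;c[:b.shape[0],a.shape[1]:]=b
cv2.imwrite("pics/z_vv.png",cv2.resize(c,(800,int(800*h/c.shape[1]))));print(c.shape)
p=102.83
rows([(.441,-.273,.10,p),(.441,-.273,.14,p),(.445,-.285,.175,p),(.455,-.32,.18,105),(.466,-.355,.18,108),(.476,-.39,.18,110),(.486,-.42,.18,112),(.492,-.44,.18,114)])
E
```

```text
[ 0.5254 -0.5817  0.05  ] [ 0.5675 -0.5725  0.05  ] [ 0.6148 -0.6001  0.05  ]
[ 0.5158 -0.562   0.1   ] [ 0.5556 -0.5533  0.1   ] [ 0.6003 -0.5793  0.1   ]
vise knob (array([ 0.578 , -0.59  ,  0.0629]), np.float64(0.05012249194122783))
(585, 988, 3)
([0.01, 0.01, -2.9], -0.0, 29.0)
([0.01, 0.01, -6.9], -0.0, 40.0)
([-1.25, 0.14, -10.4], -0.0, 37.2)
([-4.88, 0.33, -10.9], -2.17, 36.7)
([-8.54, 0.63, -10.9], -5.17, 36.7)
([-12.17, 0.83, -10.9], -7.17, 36.4)
([-15.32, 1.13, -10.9], -9.17, 31.6)
([-17.4, 1.28, -10.9], -11.17, 20.9)
```

View pics/z_vv.png

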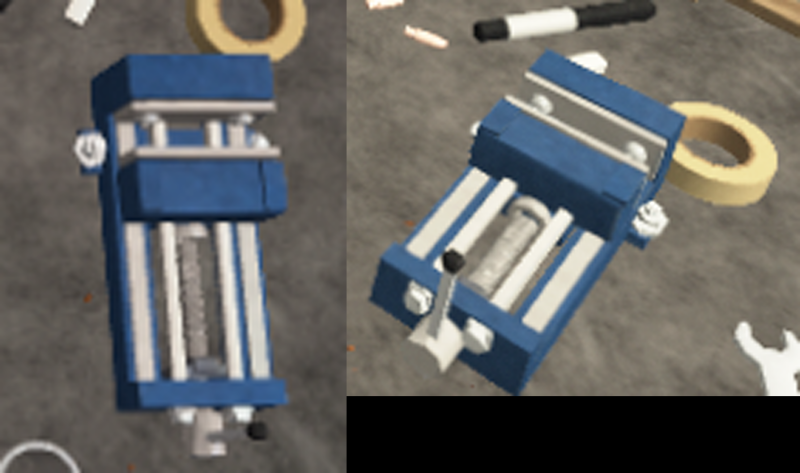

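Request:
drive_tool:
  plan:
    - {"offset":[0,0,-2.9],"delta_rot":[0,0,0],"jaw":8.7}
    - {"offset":[0,0,-6.9],"delta_rot":[0,0,0],"jaw":8.7}
    - {"offset":[-1.2,0.1,-10.4],"delta_rot":[0,0,0],"jaw":8.7}
    - {"offset":[-4.9,0.3,-10.9],"delta_rot":[0,0,-2.2],"jaw":8.7}
    - {"offset":[-8.5,0.6,-10.9],"delta_rot":[0,0,-5.2],"jaw":8.7}
    - {"offset":[-12.2,0.8,-10.9],"delta_rot":[0,0,-7.2],"jaw":8.7}
    - {"offset":[-15.3,1.1,-10.9],"delta_rot":[0,0,-9.2],"jaw":8.7}
    - {"offset":[-17.4,1.3,-10.9],"delta_rot":[0,0,-11.2],"jaw":8.7}

```text
time: 9.22
position: [0.4976, -0.4407, 0.1803]
tool_rot: [0.551, 0.834, -0.007, -0.0]
ft_force: [0.2, -0.6, 0.1]
grip_width: 0.0871
```

Request:
drive_tool:
  plan:
    - {"offset":[-2.0,1.0,2.0],"delta_rot":[0,0,0],"jaw":8.7}
    - {"offset":[-2.4,1.2,3.0],"delta_rot":[0,0,0],"jaw":8.7}
    - {"offset":[-2.4,1.2,4.0],"delta_rot":[0,0,0],"jaw":8.7}
    - {"offset":[-2.4,1.2,4.0],"delta_rot":[0,0,0],"jaw":8.7}
    - {"offset":[-2.4,1.2,4.0],"delta_rot":[0,0,0],"jaw":8.7}
    - {"offset":[-2.4,1.2,4.0],"delta_rot":[0,0,0],"jaw":8.7}
    - {"offset":[-2.4,1.2,4.0],"delta_rot":[0,0,0],"jaw":8.7}
    - {"offset":[-2.4,1.2,4.0],"delta_rot":[0,0,0],"jaw":8.7}

```text
time: 9.88
position: [0.5181, -0.4537, 0.1406]
tool_rot: [0.55, 0.835, -0.006, -0.001]
ft_force: [-0.3, -0.4, 0.7]
grip_width: 0.087
```

```bash
python3 - <<'E'
from pl import *
from rig import *
setcmd([-17.4,1.3,-10.9],-11.2);setcmd([-2.4,1.2,4.0],0)
o=chk()
cv2.imwrite("pics/w7.png",camera("wrist")[:,:,::-1])
cv2.imwrite("pics/t7.png",camera("top")[:,:,::-1])
zoom("pics/w7.png",200,120,370,300,3.3,"pics/w7z.png")
E
```

```text
t 9.88 pos [ 0.5181 -0.4537  0.1406] psi 113.26 tilt [-0.4428 -0.4881] F [-0.3365 -0.3985  0.6594] w 0.0870 cmd [  0.513   -0.4569   0.14   114.03  ]
```

View pics/w7.png

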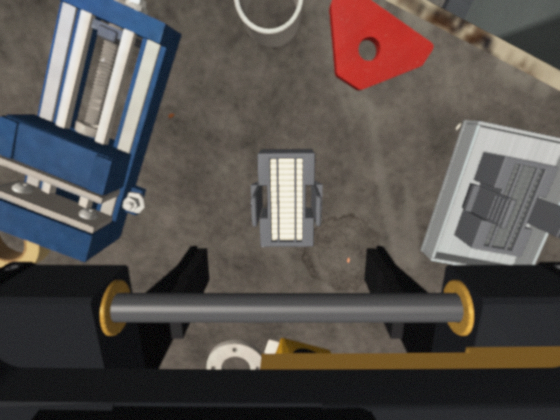

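View pics/w7z.png

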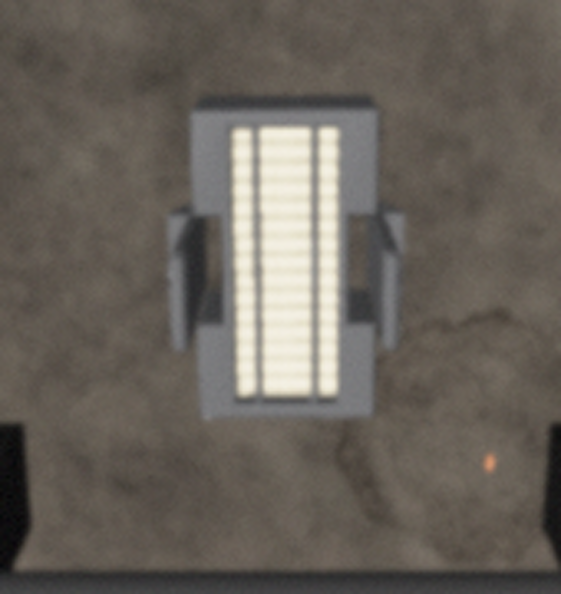

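View pics/t7.png

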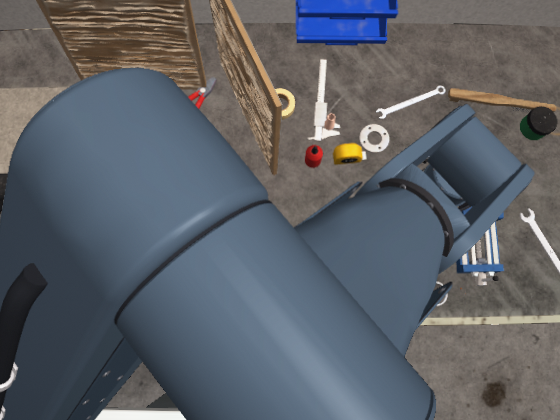

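```bash
cat > fit3.py <<'E'
from fit import *
print("----")
from rig import get_obs
o=get_obs(); w=cam("wrist",o)
W=lambda p:un(p,200,120,3.3)
a,b,h=.042,.024,.034
fit([(w,(-a,-b,h),W((192,110))),(w,(-a,b,h),W((376,110))),(w,(a,b,h),W((373,416))),(w,(a,-b,h),W((203,416)))],[.513,-.458,.4],"new frame wrist")
t=.064
fit([(w,(.012,-.027,t),W((172,350))),(w,(.012,.027,t),W((397,348))),(w,(-.012,-.027,t),W((168,250))),(w,(-.012,.027,t),W((403,250)))],[.513,-.458,.4],"new tabs wrist")
E
python3 fit3.py | sed -n '/----/,$p'
```

```text
----
new frame wrist [ 0.5143 -0.4556] 23.699873263514537 res px [[-0.9, -0.2], [1.3, -0.7], [0.7, 0.4], [-1.0, 0.8]]
new tabs wrist [ 0.5135 -0.4561] 23.370153272615603 res px [[-0.0, -0.5], [0.4, 0.0], [0.1, 0.2], [-0.5, 0.1]]
```

```bash
cat >> pl.py <<'E'
def Rdown(psi):
    p=np.radians(psi); return np.array([[np.cos(p),np.sin(p),0],[np.sin(p),-np.cos(p),0],[0,0,-1]])
def mrows(way,o=None):
    """offsets relative to measured pose, full rotation"""
    from rig import get_obs
    o=o or get_obs(); M=R.from_quat(o["tool_rot"]).as_matrix()
    prev=o["position"]
    for w in way:
        off=M.T@(np.array(w[:3])-o["position"])*100; rv=R.from_matrix(M.T@Rdown(w[3])).as_rotvec(degrees=True)
        print(np.round(off,2),np.round(rv,2),"step %.1f"%(1000*np.linalg.norm(np.array(w[:3])-prev))); prev=np.array(w[:3])
E
python3 - <<'E'
from pl import *
p=113.55
mrows([(.514,-.456,.13,p),(.514,-.456,.09,p),(.514,-.456,.06,p),(.514,-.456,.038,p)])
E
```

```text
[-0.03 -0.45  1.04] [-0.6   0.26 -0.29] step 11.3
[-0.02 -0.41  5.04] [-0.6   0.26 -0.29] step 40.0
[-0.   -0.38  8.04] [-0.6   0.26 -0.29] step 30.0
[ 0.01 -0.36 10.24] [-0.6   0.26 -0.29] step 22.0
```

Request:
drive_tool:
  plan:
    - {"offset":[0,-0.45,1.0],"delta_rot":[-0.6,0.3,-0.3],"jaw":8.7}
    - {"offset":[0,-0.4,3.5],"delta_rot":[-0.6,0.3,-0.3],"jaw":8.7}
    - {"offset":[0,-0.4,6.0],"delta_rot":[-0.6,0.3,-0.3],"jaw":8.7}
    - {"offset":[0,-0.4,8.0],"delta_rot":[-0.6,0.3,-0.3],"jaw":8.7}
    - {"offset":[0,-0.4,9.5],"delta_rot":[-0.6,0.3,-0.3],"jaw":8.7}
    - {"offset":[0,-0.35,10.2],"delta_rot":[-0.6,0.3,-0.3],"jaw":8.7}
    - {"offset":[0,-0.35,10.2],"delta_rot":[-0.6,0.3,-0.3],"jaw":8.7}
    - {"offset":[0,-0.35,10.2],"delta_rot":[-0.6,0.3,-0.3],"jaw":8.7}

```text
time: 10.65
position: [0.5159, -0.4543, 0.0372]
tool_rot: [0.55, 0.835, -0.002, -0.002]
ft_force: [-0.1, -0.7, 0.0]
grip_width: 0.0874
```

```bash
python3 - <<'E'
from pl import *
from rig import *
o=chk()
a=camera("wrist")[:,:,::-1]
cv2.imwrite("pics/w8.png",a)
b=cv2.imread("pics/wrist2.png")
cv2.imwrite("pics/cmp.png",np.vstack([a[100:350],b[100:350]]))
E
```

```text
t 10.65 pos [ 0.5159 -0.4543  0.0372] psi 113.25 tilt [-0.33   -0.1095] F [-0.0698 -0.7432  0.0007] w 0.0874 cmd [  0.513   -0.4569   0.14   114.03  ]
```

View pics/cmp.png

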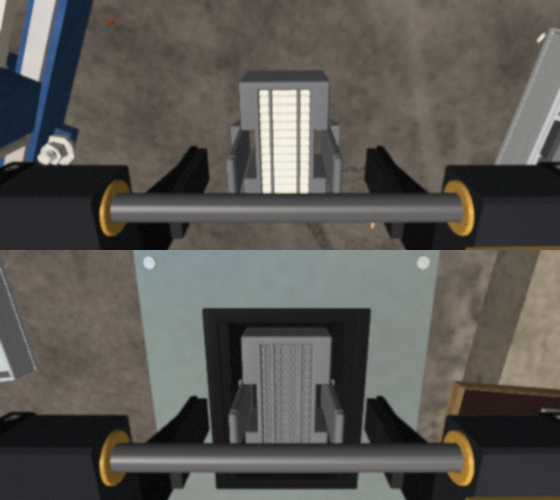

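```bash
python3 - <<'E'
from pl import *
from rig import *
o=get_obs(); print(o["q"])
mrows([(.514,-.456,.038,113.55)])
E
```

```text
[-0.8817  0.8323  1.3827 -0.0071  0.927  -2.8541]
[-0.01 -0.26  0.01] [-0.32  0.07 -0.3 ] step 2.6
```

Request:
drive_tool:
  plan:
    - {"offset":[0,0,-3],"delta_rot":[0,0,1],"jaw":8.7}
    - {"offset":[0,0,-7],"delta_rot":[0,0,4],"jaw":8.7}
    - {"offset":[0,0,-10],"delta_rot":[0,0,10],"jaw":8.7}
    - {"offset":[0,0,-12],"delta_rot":[0,0,17],"jaw":8.7}
    - {"offset":[0,0,-12],"delta_rot":[0,0,24],"jaw":8.7}
    - {"offset":[0,0,-12],"delta_rot":[0,0,31],"jaw":8.7}
    - {"offset":[0,0,-12],"delta_rot":[0,0,38],"jaw":8.7}
    - {"offset":[0,0,-12],"delta_rot":[0,0,45],"jaw":8.7}

```text
time: 11.37
position: [0.5171, -0.4546, 0.1598]
tool_rot: [0.829, 0.559, -0.003, 0.001]
ft_force: [0.8, 0.4, 0.2]
grip_width: 0.0868
```

Request:
drive_tool:
  plan:
    - {"offset":[0,0,0],"delta_rot":[0,0,7],"jaw":8.7}
    - {"offset":[0,0,0],"delta_rot":[0,0,14],"jaw":8.7}
    - {"offset":[0,0,0],"delta_rot":[0,0,21],"jaw":8.7}
    - {"offset":[0,0,0],"delta_rot":[0,0,28],"jaw":8.7}
    - {"offset":[0,0,0],"delta_rot":[0,0,35],"jaw":8.7}
    - {"offset":[0,0,0],"delta_rot":[0,0,42],"jaw":8.7}
    - {"offset":[0,0,0],"delta_rot":[0,0,49],"jaw":8.7}
    - {"offset":[0,0,0],"delta_rot":[0,0,56],"jaw":8.7}

```text
time: 12.03
position: [0.5171, -0.4546, 0.1594]
tool_rot: [0.995, 0.104, -0.002, 0.002]
ft_force: [-0.3, -0.5, 0.0]
grip_width: 0.0872
```

Request:
drive_tool:
  plan:
    - {"offset":[0,0,0],"delta_rot":[0,0,7],"jaw":8.7}
    - {"offset":[0,0,0],"delta_rot":[0,0,14],"jaw":8.7}
    - {"offset":[0,0,0],"delta_rot":[0,0,21],"jaw":8.7}
    - {"offset":[0,0,0],"delta_rot":[0,0,28],"jaw":8.7}
    - {"offset":[0,0,0],"delta_rot":[0,0,35],"jaw":8.7}
    - {"offset":[0,0,0],"delta_rot":[0,0,42],"jaw":8.7}
    - {"offset":[0,0,0],"delta_rot":[0,0,49],"jaw":8.7}
    - {"offset":[0,0,0],"delta_rot":[0,0,56],"jaw":8.7}

```text
time: 12.7
position: [0.5171, -0.4546, 0.1594]
tool_rot: [0.927, -0.375, -0.001, 0.003]
ft_force: [-0.1, -0.2, 1.2]
grip_width: 0.0873
```

```bash
python3 - <<'E'
from pl import *
from rig import *
o=chk(); print(o["q"])
mrows([(.514,-.456,.14,-66.4)])
E
```

```text
t 12.70 pos [ 0.5171 -0.4546  0.1594] psi -44.08 tilt [-0.2027 -0.2701] F [-0.074  -0.1989  1.1715] w 0.0873 cmd [  0.513   -0.4569   0.14   114.03  ]
[-0.8805  0.681   1.3172 -0.0063  1.142  -0.1085]
[-0.13  0.31  1.94] [ 0.32 -0.11 22.32] step 19.7
```

Request:
drive_tool:
  plan:
    - {"offset":[-0.1,0.3,1],"delta_rot":[0.1,0,7],"jaw":8.7}
    - {"offset":[-0.1,0.3,1.9],"delta_rot":[0.2,0,14],"jaw":8.7}
    - {"offset":[-0.1,0.3,1.9],"delta_rot":[0.3,-0.1,20],"jaw":8.7}
    - {"offset":[-0.1,0.3,1.9],"delta_rot":[0.3,-0.1,22.3],"jaw":8.7}
    - {"offset":[-0.1,0.3,1.9],"delta_rot":[0.3,-0.1,22.3],"jaw":8.7}
    - {"offset":[-0.1,0.3,1.9],"delta_rot":[0.3,-0.1,22.3],"jaw":8.7}
    - {"offset":[-0.1,0.3,1.9],"delta_rot":[0.3,-0.1,22.3],"jaw":8.7}
    - {"offset":[-0.1,0.3,1.9],"delta_rot":[0.3,-0.1,22.3],"jaw":8.7}

```text
time: 13.37
position: [0.5139, -0.4557, 0.1392]
tool_rot: [0.839, -0.545, -0.001, -0.0]
ft_force: [0.0, -0.3, -0.3]
grip_width: 0.0868
```

```bash
python3 - <<'E'
from pl import *
from rig import *
o=chk(); print(o["q"])
cv2.imwrite("pics/w9.png",camera("wrist")[:,:,::-1])
zoom("pics/w9.png",200,120,370,300,3.3,"pics/w9z.png")
E
```

```text
t 13.37 pos [ 0.5139 -0.4557  0.1392] psi -66.00 tilt [-0.0909  0.0716] F [ 0.0072 -0.348  -0.3128] w 0.0868 cmd [  0.513   -0.4569   0.14   114.03  ]
[-0.8876  0.7028  1.335  -0.0005  1.1058  0.2645]
```

View pics/w9z.png

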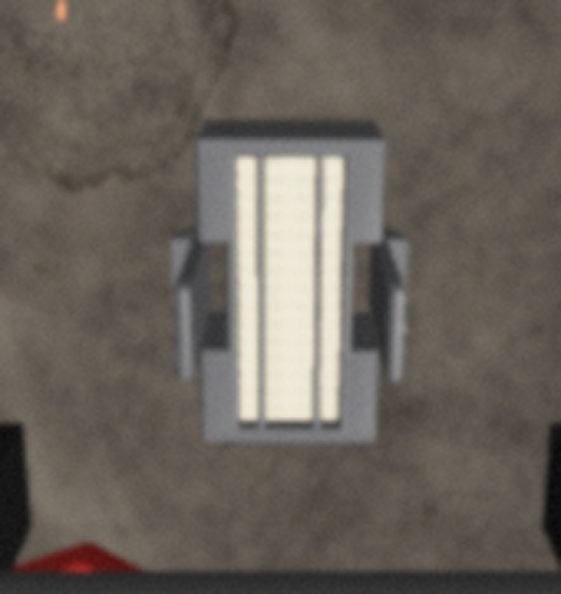

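```bash
cat > fit4.py <<'E'
from fit import *
print("----")
from rig import get_obs
o=get_obs(); w=cam("wrist",o)
W=lambda p:un(p,200,120,3.3)
a,b,h=.042,.024,.034
fit([(w,(a,b,h),W((198,140))),(w,(a,-b,h),W((385,140))),(w,(-a,-b,h),W((377,442))),(w,(-a,b,h),W((204,442)))],[.513,-.458,.4],"new frame wrist")
t=.064
fit([(w,(-.012,.027,t),W((178,379))),(w,(-.012,-.027,t),W((402,379))),(w,(.012,.027,t),W((174,281))),(w,(.012,-.027,t),W((408,281)))],[.513,-.458,.4],"new tabs wrist")
from pl import *
mrows([(.514,-.456,.038,-66.3)])
E
python3 fit4.py | sed -n '/----/,$p'
```

```text
----
new frame wrist [ 0.5141 -0.4561] 23.885695500171412 res px [[-0.7, -0.5], [0.6, -0.4], [0.3, 0.7], [-0.2, 0.5]]
new tabs wrist [ 0.5153 -0.4554] 23.924659070686246 res px [[-0.2, -0.3], [0.4, -0.2], [0.1, 0.2], [-0.4, 0.3]]
[ 0.06 -0.01 10.1 ] [0.06 0.12 0.29] step 101.0
```

Request:
drive_tool:
  plan:
    - {"offset":[0,0,3],"delta_rot":[0,0,0.1],"jaw":8.7}
    - {"offset":[0,0,6],"delta_rot":[0,0,0.1],"jaw":8.7}
    - {"offset":[0,0,8.5],"delta_rot":[0,0,0.1],"jaw":8.7}
    - {"offset":[0,0,10.1],"delta_rot":[0,0,0.1],"jaw":8.7}
    - {"offset":[0,0,10.1],"delta_rot":[0,0,0.1],"jaw":7.0}
    - {"offset":[0,0,10.1],"delta_rot":[0,0,0.1],"jaw":6.0}
    - {"offset":[0,0,10.1],"delta_rot":[0,0,0.1],"jaw":5.5}
    - {"offset":[0,0,10.1],"delta_rot":[0,0,0.1],"jaw":5.3}
  squeeze: 20

```text
time: 14.08
position: [0.5144, -0.4565, 0.0394]
tool_rot: [0.838, -0.546, 0.0, 0.0]
ft_force: [0.1, 0.8, -0.1]
grip_width: 0.0682
```

Request:
drive_tool:
  plan:
    - {"offset":[0,0,0],"delta_rot":[0,0,0],"jaw":5.0}
    - {"offset":[0,0,0],"delta_rot":[0,0,0],"jaw":4.6}
    - {"offset":[0,0,0],"delta_rot":[0,0,0],"jaw":4.2}
    - {"offset":[0,0,0],"delta_rot":[0,0,0],"jaw":3.8}
    - {"offset":[0,0,0],"delta_rot":[0,0,0],"jaw":3.8}
    - {"offset":[0,0,0],"delta_rot":[0,0,0],"jaw":3.8}
    - {"offset":[0,0,0],"delta_rot":[0,0,0],"jaw":3.8}
    - {"offset":[0,0,0],"delta_rot":[0,0,0],"jaw":3.8}

```text
time: 14.75
position: [0.514, -0.456, 0.0392]
tool_rot: [0.838, -0.546, -0.0, 0.0]
ft_force: [-0.7, 0.8, 7.3]
grip_width: 0.0395
```

```bash
python3 - <<'E'
from pl import *
from rig import *
o=chk(); print(o["q"])
a=camera("wrist")[:,:,::-1]
cv2.imwrite("pics/w10.png",a)
b=cv2.imread("pics/w5.png")
cv2.imwrite("pics/cmp2.png",np.vstack([a[100:350],b[100:350]]))
E
```

```text
t 14.75 pos [ 0.514  -0.456   0.0392] psi -66.14 tilt [-0.0484  0.0208] F [-0.6573  0.7607  7.3333] w 0.0395 cmd [  0.513   -0.4569   0.14   114.03  ]
[-0.8877  0.8297  1.3854 -0.0005  0.9273  0.267 ]
```

View pics/cmp2.png

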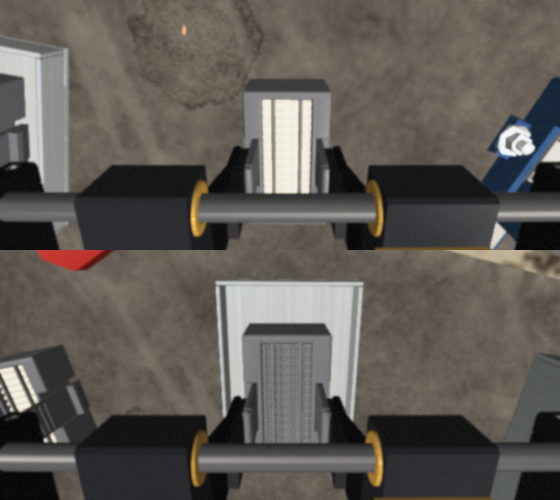

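```bash
python3 - <<'E'
from h import *
from rig import calibration
for f,(r0,r1,c0,c1) in (("w5",(165,230,235,345)),("w10",(165,230,235,345)),("w3",(165,230,235,345))):
    g=cv2.cvtColor(cv2.imread(f"pics/{f}.png"),cv2.COLOR_BGR2GRAY).astype(float)
    print(f,np.round(g[170:200,248:256].mean(1)).astype(int), np.round(g[194:200,225:350].mean(0)[10:110:1]).astype(int)[:25])
c=calibration("wrist");C=(c["K"],c["distortion"],c["tool_from_camera"])
for r in (183,185,187,191,193): print(r,onz(C,(285,r),.0045)[1])
E
```

```text
w5 [202 198 180 135  88  68  60  56  54  52  53  54  54  59  72  97 116 128
 130 128 126 126 127 127 126 126 127 127 126 126] [202 202 202 204 207 206 191 155 132 130 130 130 129 129 127 128 126 126
 126 125 124 124 124 123 113]
w10 [104 106 107 109 110 110 109 106  94  77  67  63  62  59  60  59  60  60
  60  60  69  87 109 126 131 133 132 132 133 133] [ 94  96  96  98 102 103  99  94 105 122 129 131 132 132 131 132 133 132
 132 133 133 134 134 135 136]
w3 [ 30  25  20  19  20  29  42  51  54  54  54  54  54  58  74 103 126 139
 141 140 139 138 140 140 140 139 139 139 139 138] [ 16  14  14  16  16  27  65 108 134 142 143 143 143 142 141 140 139 138
 138 136 137 137 138 137 124]
183 -0.04666443903437001
185 -0.04558228052833929
187 -0.04449609676994842
191 -0.04231154668344339
193 -0.041213126373973064
```

```bash
python3 - <<'E'
from h import *
from rig import calibration
c=calibration("wrist");C=(c["K"],c["distortion"],c["tool_from_camera"])
for f in ("wrist2","w3","w1"):
    g=cv2.cvtColor(cv2.imread(f"pics/{f}.png"),cv2.COLOR_BGR2GRAY).astype(float)
    print(f,np.round(g[155:205,248:256].mean(1)).astype(int))
print(onz(C,(285,166.3),.190-.088)[1],onz(C,(285,184),.0914-.088)[1])
print(onz(C,(283,259.5),.190-.088)[1])
E
```

```text
wrist2 [142 139 121  76  39  31  33  32  32  33  30  31  30  29  30  28  28  25
  20  17  18  23  34  45  49  49  50  50  50  52  63  87 112 127 133 132
 130 131 132 132 130 130 130 130 130 130 129 129 129 129]
w3 [147 126  78  40  35  36  35  34  34  33  33  32  32  31  31  30  25  20
  19  20  29  42  51  54  54  54  54  54  58  74 103 126 139 141 140 139
 138 140 140 140 139 139 139 139 138 138 138 137 137 138]
w1 [ 32  31  27  23  18  19  29  42  49  51  55  74 108 130 136 136 136 134
 134 134 133 133 133 132 132 132 132 132 131 132 132 132 131 131 132 130
 130 131 131 131 130 130 127 112  87  69  66  66  65  66]
-0.038839963404054406 -0.04637417164669344
0.045599290507905205
```

```bash
python3 - <<'E'
from pl import *
from rig import calibration
c=calibration("wrist")
def C(pos,psi):
    T=np.eye(4);T[:3,:3]=Rdown(psi);T[:3,3]=pos
    return (c["K"],c["distortion"],T@c["tool_from_camera"])
w=C([.4571,.0043,.19],94.93)
p=[onz(w,u,.088) for u in ((243.4,166.7),(301.7,165.2),(302.2,258),(249,259.2))]; print(p,np.mean(p,0))
w=C([.4643,-.0054,.0914],96.2)
print(onz(w,(250,186),.088),onz(w,(320,186),.088))
E
```

```text
[array([ 0.4218, -0.0348,  0.088 ]), array([0.4165, 0.013 , 0.088 ]), array([0.4999, 0.0217, 0.088 ]), array([ 0.5052, -0.0259,  0.088 ])] [ 0.4608 -0.0065  0.088 ]
[ 0.4214 -0.0297  0.088 ] [0.4174 0.007  0.088 ]
```

```bash
python3 - <<'E'
from pl import *
p=-66.1
mrows([(.514,-.456,.045,p),(.514,-.456,.07,p),(.510,-.452,.105,p),(.50,-.44,.14,p),(.485,-.42,.165,-68),(.468,-.395,.185,-71),(.452,-.36,.19,-74),(.44,-.325,.19,-77)])
E
```

```text
[-0.    0.   -0.58] [ 0.04  0.04 -0.04] step 5.8
[-0.01  0.   -3.08] [ 0.04  0.04 -0.04] step 25.0
[-0.54  0.21 -6.58] [ 0.04  0.04 -0.04] step 35.5
[ -2.04   0.64 -10.08] [ 0.04  0.04 -0.04] step 38.3
[ -4.48   1.21 -12.58] [0.04 0.04 1.86] step 35.4
[ -7.45   1.75 -14.58] [0.04 0.04 4.86] step 36.2
[-11.3    1.8  -15.07] [0.04 0.04 7.86] step 38.8
[-14.99   1.48 -15.07] [ 0.04  0.04 10.86] step 37.0
```

Request:
drive_tool:
  plan:
    - {"offset":[0,0,-0.6],"delta_rot":[0,0,0],"jaw":3.8}
    - {"offset":[0,0,-3.0],"delta_rot":[0,0,0],"jaw":3.8}
    - {"offset":[-0.5,0.2,-6.5],"delta_rot":[0,0,0],"jaw":3.8}
    - {"offset":[-2.0,0.6,-10.0],"delta_rot":[0,0,0],"jaw":3.8}
    - {"offset":[-4.5,1.2,-12.5],"delta_rot":[0,0,2],"jaw":3.8}
    - {"offset":[-7.4,1.7,-14.5],"delta_rot":[0,0,5],"jaw":3.8}
    - {"offset":[-11.0,1.8,-15.0],"delta_rot":[0,0,8],"jaw":3.8}
    - {"offset":[-13.5,1.6,-15.0],"delta_rot":[0,0,10],"jaw":3.8}

```text
time: 15.47
position: [0.443, -0.3366, 0.1897]
tool_rot: [0.786, -0.618, -0.001, -0.0]
ft_force: [-0.1, 1.5, -1.8]
grip_width: 0.0393
```

```bash
python3 - <<'E'
from pl import *
chk()
mrows([(.437,-.305,.19,-78),(.433,-.27,.19,-80),(.431,-.235,.19,-82),(.431,-.2,.19,-83),(.433,-.165,.19,-83.8),(.438,-.13,.19,-83.8),(.443,-.1,.19,-83.8),(.448,-.08,.19,-83.8)])
E
```

```text
t 15.47 pos [ 0.443  -0.3366  0.1897] psi -76.30 tilt [-0.1118  0.111 ] F [-0.077   1.4977 -1.7564] w 0.0393 cmd [  0.513   -0.4569   0.14   114.03  ]
[-3.21 -0.17 -0.02] [0.08 0.13 1.7 ] step 32.2
[-6.71 -0.61 -0.02] [0.09 0.13 3.7 ] step 35.2
[-10.16  -1.24  -0.01] [0.09 0.13 5.7 ] step 35.1
[-13.56  -2.07  -0.  ] [0.09 0.13 6.7 ] step 35.0
[-16.91  -3.09   0.  ] [0.09 0.13 7.5 ] step 35.1
[-20.19  -4.41   0.01] [0.09 0.13 7.5 ] step 35.4
[-22.99  -5.6    0.02] [0.09 0.13 7.5 ] step 30.4
[-24.81  -6.56   0.02] [0.09 0.13 7.5 ] step 20.6
```

Request:
drive_tool:
  plan:
    - {"offset":[-3.2,-0.2,0],"delta_rot":[0,0,1.7],"jaw":3.8}
    - {"offset":[-6.7,-0.6,0],"delta_rot":[0,0,3.7],"jaw":3.8}
    - {"offset":[-10.2,-1.2,0],"delta_rot":[0,0,5.7],"jaw":3.8}
    - {"offset":[-13.6,-2.1,0],"delta_rot":[0,0,6.7],"jaw":3.8}
    - {"offset":[-16.9,-3.1,0],"delta_rot":[0,0,7.5],"jaw":3.8}
    - {"offset":[-20.2,-4.4,0],"delta_rot":[0,0,7.5],"jaw":3.8}
    - {"offset":[-23.0,-5.6,0],"delta_rot":[0,0,7.5],"jaw":3.8}
    - {"offset":[-24.8,-6.6,0],"delta_rot":[0,0,7.5],"jaw":3.8}

```text
time: 16.13
position: [0.4477, -0.0788, 0.1883]
tool_rot: [0.746, -0.666, -0.003, 0.0]
ft_force: [0.2, 0.2, -0.5]
grip_width: 0.0395
```

```bash
python3 - <<'E'
from pl import *
chk()
x,y,p=.4612,-.0062,-83.8
mrows([(.453,-.05,.19,p),(.459,-.02,.185,p),(x,y,.175,p),(x,y,.165,p),(x,y,.155,p)])
E
```

```text
t 16.13 pos [ 0.4477 -0.0788  0.1883] psi -83.56 tilt [-0.2696  0.2269] F [ 0.2029  0.1656 -0.5273] w 0.0395 cmd [  0.513   -0.4569   0.14   114.03  ]
[-2.8  -0.85 -0.17] [0.24 0.26 0.24] step 29.4
[-5.72 -1.79  0.34] [0.24 0.26 0.24] step 31.0
[-7.06 -2.17  1.35] [0.24 0.26 0.24] step 17.2
[-7.05 -2.17  2.35] [0.24 0.26 0.24] step 10.0
[-7.05 -2.17  3.35] [0.24 0.26 0.24] step 10.0
```

Request:
drive_tool:
  plan:
    - {"offset":[-2.8,-0.85,0],"delta_rot":[0.1,0.1,0.2],"jaw":3.8}
    - {"offset":[-5.7,-1.8,0.5],"delta_rot":[0.2,0.2,0.2],"jaw":3.8}
    - {"offset":[-7.05,-2.15,1.5],"delta_rot":[0.2,0.25,0.2],"jaw":3.8}
    - {"offset":[-7.05,-2.15,2.7],"delta_rot":[0.2,0.25,0.2],"jaw":3.8}
    - {"offset":[-7.05,-2.15,3.7],"delta_rot":[0.2,0.25,0.2],"jaw":3.8}
    - {"offset":[-7.05,-2.15,4.3],"delta_rot":[0.2,0.25,0.2],"jaw":3.8}
    - {"offset":[-7.05,-2.15,4.3],"delta_rot":[0.2,0.25,0.2],"jaw":3.8}
    - {"offset":[-7.05,-2.15,4.3],"delta_rot":[0.2,0.25,0.2],"jaw":3.8}

```text
time: 16.8
position: [0.4624, -0.0096, 0.1454]
tool_rot: [0.744, -0.668, 0.001, 0.0]
ft_force: [0.4, -0.1, -0.7]
grip_width: 0.0393
```

```bash
python3 - <<'E'
from pl import *
from rig import *
o=chk()
a=camera("wrist")[:,:,::-1];b=camera("scene")[:,:,::-1]
cv2.imwrite("pics/w12.png",a);cv2.imwrite("pics/s12.png",b)
zoom("pics/s12.png",125,100,265,220,5.7,"pics/s12z.png")
zoom("pics/w12.png",180,90,390,320,2.6,"pics/w12z.png")
w=cam("wrist",o)
print(R.from_quat(o["tool_rot"]).as_matrix())
E
```

```text
t 16.80 pos [ 0.4624 -0.0096  0.1454] psi -83.86 tilt [ 0.0337 -0.0841] F [ 0.4142 -0.0607 -0.7369] w 0.0393 cmd [  0.513   -0.4569   0.14   114.03  ]
[[ 0.1069 -0.9943  0.0006]
 [-0.9943 -0.1069 -0.0015]
 [ 0.0015 -0.0004 -1.    ]]
```

View pics/w12z.png

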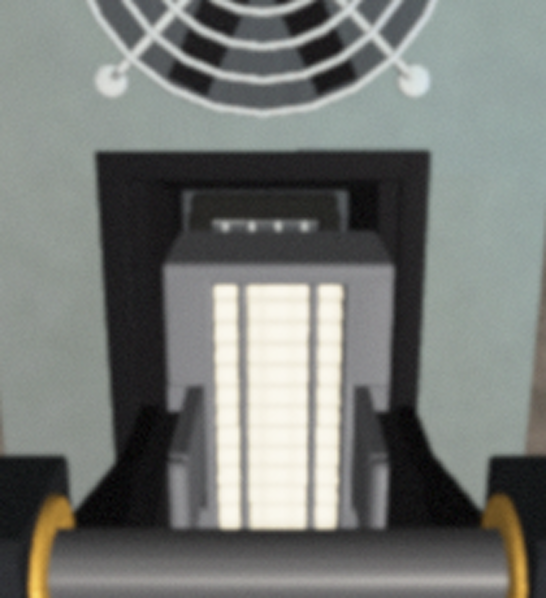

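View pics/s12z.png

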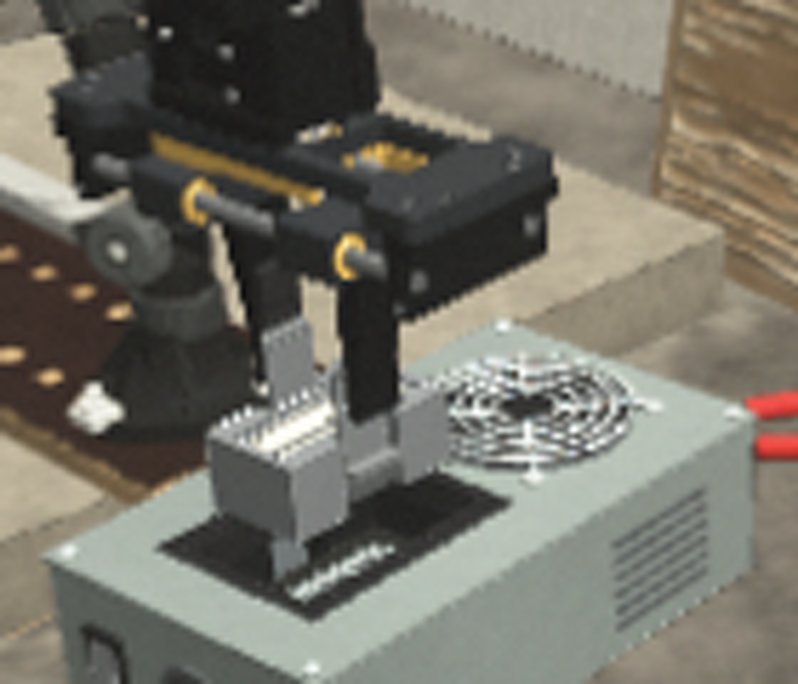

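```bash
python3 - <<'E'
from pl import *
from rig import calibration
c=calibration("wrist")
def C(pos,psi):
    T=np.eye(4);T[:3,:3]=Rdown(psi);T[:3,3]=pos
    return (c["K"],c["distortion"],T@c["tool_from_camera"])
un=lambda p,x0,y0,s:[(p[0]+.5)/s-.5+x0,(p[1]+.5)/s-.5+y0]
w=C([.4571,.0043,.19],94.93)
P=np.array([onz(w,un(u,210,135,4),.085) for u in ((38,62),(465,52),(458,542),(78,548))]);print(P,P.mean(0),np.linalg.norm(P[0]-P[1]),np.linalg.norm(P[0]-P[3]))
w=C([.4624,-.0096,.1454],-83.86)
Q=np.array([onz(w,un(u,180,90,2.6),.085) for u in ((97,152),(430,152))]);m=Q.mean(0)
print(Q,m,"centre",m-np.array([.9943,.1069,0])*np.linalg.norm(P[0]-P[3])/2)
mrows([(.4612,-.0062,.1454,-83.8)])
E
```

```text
[[ 0.4106 -0.0563  0.085 ]
 [ 0.4011  0.0308  0.085 ]
 [ 0.5121  0.0428  0.085 ]
 [ 0.5212 -0.0444  0.085 ]] [ 0.4613 -0.0068  0.085 ] 0.08760368623069095 0.11123374641204381
[[ 0.5152  0.0448  0.085 ]
 [ 0.5245 -0.0422  0.085 ]] [0.5198 0.0013 0.085 ] centre [ 0.4645 -0.0046  0.085 ]
[-0.38  0.14  0.05] [-0.12 -0.12 -0.07] step 4.1
```

```bash
python3 - <<'E'
from pl import *
for i in range(3): chk()
E
```

```text
t 16.90 pos [ 0.463  -0.0099  0.1459] psi -83.87 tilt [ 0.1365 -0.1106] F [ 0.8719  0.4321 -0.8267] w 0.0395 cmd [  0.513   -0.4569   0.14   114.03  ]
t 16.90 pos [ 0.463  -0.0099  0.1459] psi -83.87 tilt [ 0.1365 -0.1106] F [ 0.8719  0.4321 -0.8267] w 0.0395 cmd [  0.513   -0.4569   0.14   114.03  ]
t 16.90 pos [ 0.463  -0.0099  0.1459] psi -83.87 tilt [ 0.1365 -0.1106] F [ 0.8719  0.4321 -0.8267] w 0.0395 cmd [  0.513   -0.4569   0.14   114.03  ]
```

```bash
cat > t.py <<'E'
from fit import *
from pl import *
from rig import calibration
print("----")
c=calibration("wrist")
def C(pos,psi):
    T=np.eye(4);T[:3,:3]=Rdown(psi);T[:3,3]=pos
    return (c["K"],c["distortion"],T@c["tool_from_camera"])
w=C([.4571,.0043,.19],94.93)
W=lambda p:un(p,210,135,4)
hx,hy=.0557,.0435
mo=[(w,(-hx,-hy,.085),W((38,62))),(w,(-hx,hy,.085),W((465,52))),(w,(hx,hy,.085),W((458,542))),(w,(hx,-hy,.085),W((78,548)))]
fit(mo,[.463,-.01,.1],"mould wrist")
print(calibration("wrist")["tool_from_camera"])
E
python3 t.py | sed -n '/----/,$p'
```

```text
----
mould wrist [ 0.4613 -0.0068] 6.11761065401961 res px [[0.4, -0.1], [-0.4, 0.1], [-0.4, -0.1], [0.4, 0.1]]
[[ 1.     -0.0001 -0.0017 -0.0006]
 [ 0.0007  0.9546  0.2979 -0.0842]
 [ 0.0016 -0.2979  0.9546 -0.1632]
 [ 0.      0.      0.      1.    ]]
```

```bash
cat > t2.py <<'E'
from rig import calibration
import numpy as np
np.set_printoptions(precision=4,suppress=True)
for n,k in (("wrist","tool_from_camera"),("top","pose"),("scene","pose")):
    A=np.array([calibration(n)[k] for _ in range(200)]); print(n,A[:,:3,3].mean(0),A[:,:3,3].std(0),A[0,:3,3])
E
python3 t2.py; python3 t2.py
```

```text
wrist [-0.0006 -0.0842 -0.1632] [0. 0. 0.] [-0.0006 -0.0842 -0.1632]
top [ 0.3534 -0.2254  0.9525] [0. 0. 0.] [ 0.3534 -0.2254  0.9525]
scene [-0.0697 -0.7707  0.6313] [0. 0. 0.] [-0.0697 -0.7707  0.6313]
wrist [-0.0006 -0.0842 -0.1632] [0. 0. 0.] [-0.0006 -0.0842 -0.1632]
top [ 0.3534 -0.2254  0.9525] [0. 0. 0.] [ 0.3534 -0.2254  0.9525]
scene [-0.0697 -0.7707  0.6313] [0. 0. 0.] [-0.0697 -0.7707  0.6313]
```

Request:
drive_tool:
  plan:
    - {"offset":[-0.38,-0.2,0],"delta_rot":[0,0,0],"jaw":3.8}
    - {"offset":[-0.38,-0.2,0.5],"delta_rot":[0,0,0],"jaw":3.8}
    - {"offset":[-0.38,-0.2,1.2],"delta_rot":[0,0,0],"jaw":3.8}
    - {"offset":[-0.38,-0.2,1.8],"delta_rot":[0,0,0],"jaw":3.8}
    - {"offset":[-0.38,-0.2,2.2],"delta_rot":[0,0,0],"jaw":3.8}
    - {"offset":[-0.38,-0.2,2.5],"delta_rot":[0,0,0],"jaw":3.8}
    - {"offset":[-0.38,-0.2,2.5],"delta_rot":[0,0,0],"jaw":3.8}
    - {"offset":[-0.38,-0.2,2.5],"delta_rot":[0,0,0],"jaw":3.8}

```text
time: 17.57
position: [0.4641, -0.0056, 0.1202]
tool_rot: [0.744, -0.668, 0.001, 0.0]
ft_force: [-0.5, 0.5, -0.7]
grip_width: 0.0395
```

```bash
python3 - <<'E'
from pl import *
from rig import *
o=chk()
a=camera("wrist")[:,:,::-1]
cv2.imwrite("pics/w13.png",a)
zoom("pics/w13.png",180,90,390,320,2.6,"pics/w13z.png")
E
```

```text
t 17.57 pos [ 0.4641 -0.0056  0.1202] psi -83.85 tilt [ 0.0488 -0.0889] F [-0.4934  0.452  -0.7238] w 0.0395 cmd [  0.513   -0.4569   0.14   114.03  ]
```

View pics/w13z.png

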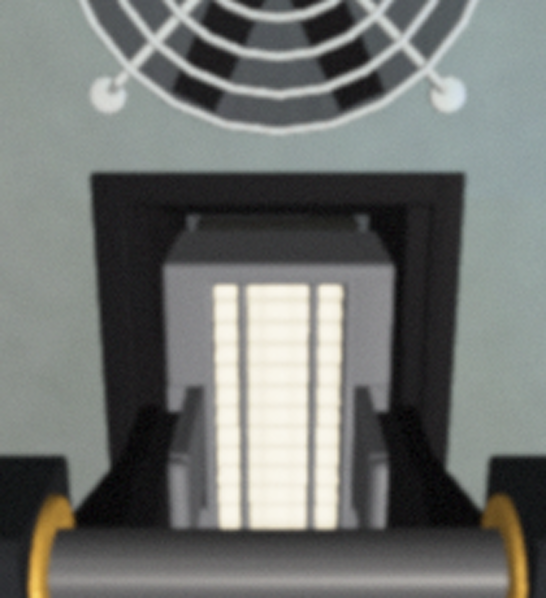

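```bash
python3 - <<'E'
from h import *
from rig import calibration
c=calibration("wrist");C=(c["K"],c["distortion"],c["tool_from_camera"])
print(C[2][:3,3])
g=cv2.cvtColor(cv2.imread("pics/w13.png"),cv2.COLOR_BGR2GRAY).astype(float)
print(np.round(g[148:200,248:253].mean(1)).astype(int))
a=onz(C,(287,156.6),.0352)[1];b=onz(C,(287,191.5),.0052)[1];print(a,b,b-a)
E
```

```text
[-0.0006 -0.0842 -0.1632]
[154 153 154 153 153 152 149 131  85  44  34  30  32  31  30  33  31  30
  29  29  26  19  18  18  24  32  36  33  35  34  38  46  50  54  55  57
  56  58  57  55  57  59  68  90 114 128 134 134 133 133 132 133]
-0.0560480819829967 -0.04167520227748595 0.014372879705510745
```

Request:
drive_tool:
  plan:
    - {"offset":[0,-0.05,0.3],"delta_rot":[0,0,0],"jaw":3.8}
    - {"offset":[0,-0.05,0.6],"delta_rot":[0,0,0],"jaw":3.8}
    - {"offset":[0,-0.05,0.9],"delta_rot":[0,0,0],"jaw":3.8}
    - {"offset":[0,-0.05,1.2],"delta_rot":[0,0,0],"jaw":3.8}
    - {"offset":[0,-0.05,1.2],"delta_rot":[0,0,0],"jaw":3.8}
    - {"offset":[0,-0.05,1.2],"delta_rot":[0,0,0],"jaw":3.8}
    - {"offset":[0,-0.05,1.2],"delta_rot":[0,0,0],"jaw":3.8}
    - {"offset":[0,-0.05,1.2],"delta_rot":[0,0,0],"jaw":3.8}

```text
time: 18.28
position: [0.4649, -0.0055, 0.1086]
tool_rot: [0.744, -0.668, 0.001, 0.0]
ft_force: [0.3, 0.0, -1.5]
grip_width: 0.0395
```

Request:
drive_tool:
  plan:
    - {"offset":[0,0,0.2],"delta_rot":[0,0,0],"jaw":3.8}
    - {"offset":[0,0,0.4],"delta_rot":[0,0,0],"jaw":3.8}
    - {"offset":[0,0,0.6],"delta_rot":[0,0,0],"jaw":3.8}
    - {"offset":[0,0,0.8],"delta_rot":[0,0,0],"jaw":3.8}
    - {"offset":[0,0,0.9],"delta_rot":[0,0,0],"jaw":3.8}
    - {"offset":[0,0,0.9],"delta_rot":[0,0,0],"jaw":3.8}
    - {"offset":[0,0,0.9],"delta_rot":[0,0,0],"jaw":3.8}
    - {"offset":[0,0,0.9],"delta_rot":[0,0,0],"jaw":3.8}

```text
time: 18.95
position: [0.4648, -0.0056, 0.0995]
tool_rot: [0.744, -0.668, 0.001, 0.0]
ft_force: [-0.4, 0.7, -1.7]
grip_width: 0.0394
```

Request:
drive_tool:
  plan:
    - {"offset":[0,0,0.1],"delta_rot":[0,0,0],"jaw":3.8}
    - {"offset":[0,0,0.2],"delta_rot":[0,0,0],"jaw":3.8}
    - {"offset":[0,0,0.3],"delta_rot":[0,0,0],"jaw":3.8}
    - {"offset":[0,0,0.4],"delta_rot":[0,0,0],"jaw":3.8}
    - {"offset":[0,0,0.4],"delta_rot":[0,0,0],"jaw":3.8}
    - {"offset":[0,0,0.4],"delta_rot":[0,0,0],"jaw":3.8}
    - {"offset":[0,0,0.4],"delta_rot":[0,0,0],"jaw":3.8}
    - {"offset":[0,0,0.4],"delta_rot":[0,0,0],"jaw":3.8}

```text
time: 19.62
position: [0.4651, -0.0056, 0.0959]
tool_rot: [0.744, -0.668, 0.002, -0.0]
ft_force: [0.2, 0.4, 5.7]
grip_width: 0.0397
```

Request:
drive_tool:
  plan:
    - {"offset":[0,0,0.05],"delta_rot":[0,0,0],"jaw":3.8}
    - {"offset":[0,0,0.1],"delta_rot":[0,0,0],"jaw":3.8}
    - {"offset":[0,0,0.15],"delta_rot":[0,0,0],"jaw":3.8}
    - {"offset":[0,0,0.2],"delta_rot":[0,0,0],"jaw":3.8}
    - {"offset":[0,0,0.25],"delta_rot":[0,0,0],"jaw":3.8}
    - {"offset":[0,0,0.25],"delta_rot":[0,0,0],"jaw":3.8}
    - {"offset":[0,0,0.25],"delta_rot":[0,0,0],"jaw":3.8}
    - {"offset":[0,0,0.25],"delta_rot":[0,0,0],"jaw":3.8}

```text
time: 20.28
position: [0.4651, -0.0056, 0.0936]
tool_rot: [0.744, -0.668, 0.002, -0.0]
ft_force: [0.3, -0.1, 7.6]
grip_width: 0.04
```

Request:
drive_tool:
  plan:
    - {"offset":[0,0,0.03],"delta_rot":[0,0,0],"jaw":3.8}
    - {"offset":[0,0,0.06],"delta_rot":[0,0,0],"jaw":3.8}
    - {"offset":[0,0,0.09],"delta_rot":[0,0,0],"jaw":3.8}
    - {"offset":[0,0,0.12],"delta_rot":[0,0,0],"jaw":3.8}
    - {"offset":[0,0,0.12],"delta_rot":[0,0,0],"jaw":3.8}
    - {"offset":[0,0,0.12],"delta_rot":[0,0,0],"jaw":3.8}
    - {"offset":[0,0,0.12],"delta_rot":[0,0,0],"jaw":3.8}
    - {"offset":[0,0,0.12],"delta_rot":[0,0,0],"jaw":3.8}

```text
time: 20.95
position: [0.4652, -0.0056, 0.0925]
tool_rot: [0.744, -0.668, 0.002, -0.0]
ft_force: [-1.0, -0.7, 8.4]
grip_width: 0.04
```

Request:
drive_tool:
  plan:
    - {"offset":[0,0,0.03],"delta_rot":[0,0,0],"jaw":3.8}
    - {"offset":[0,0,0.06],"delta_rot":[0,0,0],"jaw":3.8}
    - {"offset":[0,0,0.08],"delta_rot":[0,0,0],"jaw":3.8}
    - {"offset":[0,0,0.08],"delta_rot":[0,0,0],"jaw":3.8}
    - {"offset":[0,0,0.08],"delta_rot":[0,0,0],"jaw":3.8}
    - {"offset":[0,0,0.08],"delta_rot":[0,0,0],"jaw":3.8}
    - {"offset":[0,0,0.08],"delta_rot":[0,0,0],"jaw":3.8}
    - {"offset":[0,0,0.08],"delta_rot":[0,0,0],"jaw":3.8}

```text
time: 21.62
position: [0.4652, -0.0056, 0.0922]
tool_rot: [0.744, -0.668, 0.002, -0.0]
ft_force: [-1.4, 0.4, 14.0]
grip_width: 0.0402
```

Request:
drive_tool:
  plan:
    - {"offset":[0,0,0],"delta_rot":[0,0,0],"jaw":4.2}
    - {"offset":[0,0,0],"delta_rot":[0,0,0],"jaw":4.5}
    - {"offset":[0,0,0],"delta_rot":[0,0,0],"jaw":4.8}
    - {"offset":[0,0,0],"delta_rot":[0,0,0],"jaw":5.1}
    - {"offset":[0,0,0],"delta_rot":[0,0,0],"jaw":5.3}
    - {"offset":[0,0,0],"delta_rot":[0,0,0],"jaw":5.6}
    - {"offset":[0,0,0],"delta_rot":[0,0,0],"jaw":6.2}
    - {"offset":[0,0,0],"delta_rot":[0,0,0],"jaw":7.5}

```text
time: 22.28
position: [0.4648, -0.0056, 0.0909]
tool_rot: [0.744, -0.668, 0.001, 0.0]
ft_force: [-0.7, -1.3, 0.9]
grip_width: 0.0621
```

Request:
drive_tool:
  plan:
    - {"offset":[0,0,0],"delta_rot":[0,0,0],"jaw":8.7}
    - {"offset":[0,0,0],"delta_rot":[0,0,0],"jaw":8.7}
    - {"offset":[0,0,-0.5],"delta_rot":[0,0,0],"jaw":8.7}
    - {"offset":[0,0,-2],"delta_rot":[0,0,0],"jaw":8.7}
    - {"offset":[0,0,-4],"delta_rot":[0,0,0],"jaw":8.7}
    - {"offset":[0,0,-6],"delta_rot":[0,0,0],"jaw":8.7}
    - {"offset":[0,0,-6],"delta_rot":[0,0,0],"jaw":8.7}
    - {"offset":[0,0,-6],"delta_rot":[0,0,0],"jaw":8.7}

```text
time: 22.95
position: [0.4655, -0.0056, 0.152]
tool_rot: [0.744, -0.668, 0.002, -0.001]
ft_force: [0.1, -0.4, -0.3]
grip_width: 0.0868
```

```bash
python3 - <<'E'
from pl import *
from rig import *
o=chk()
a=camera("wrist")[:,:,::-1];b=camera("scene")[:,:,::-1]
cv2.imwrite("pics/w14.png",a);cv2.imwrite("pics/s14.png",b)
zoom("pics/s14.png",140,150,240,225,8,"pics/s14z.png")
zoom("pics/scene0.png",140,150,240,225,8,"pics/s0z.png")
x=cv2.imread("pics/s14z.png");y=cv2.imread("pics/s0z.png")
cv2.imwrite("pics/cmp3.png",np.hstack([x[:,:620][::1,:400*2:1],y])[:, :][:, :1420][::2,::2])
zoom("pics/w14.png",180,90,390,320,2.6,"pics/w14z.png")
E
```

```text
t 22.95 pos [ 0.4655 -0.0056  0.152 ] psi -83.84 tilt [ 0.2475 -0.1402] F [ 0.1307 -0.4266 -0.2946] w 0.0868 cmd [  0.513   -0.4569   0.14   114.03  ]
```

View pics/s14z.png

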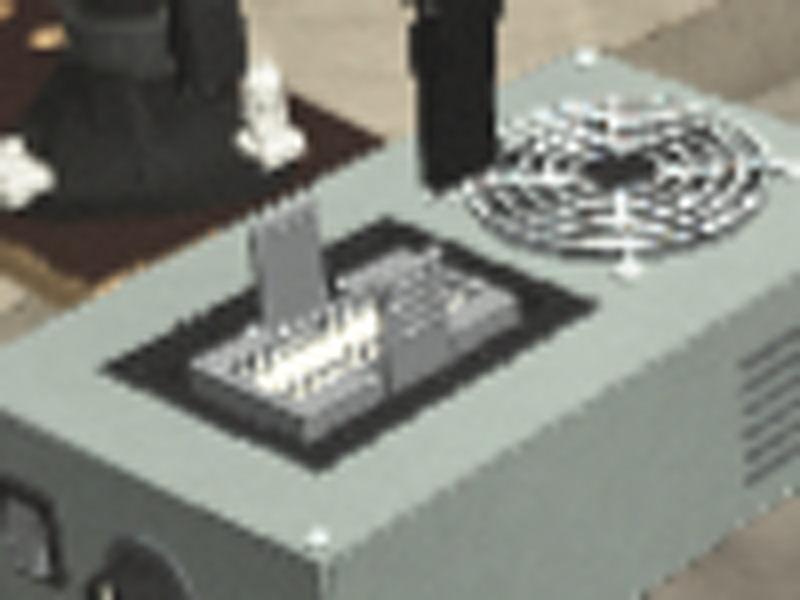

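View pics/s0z.png

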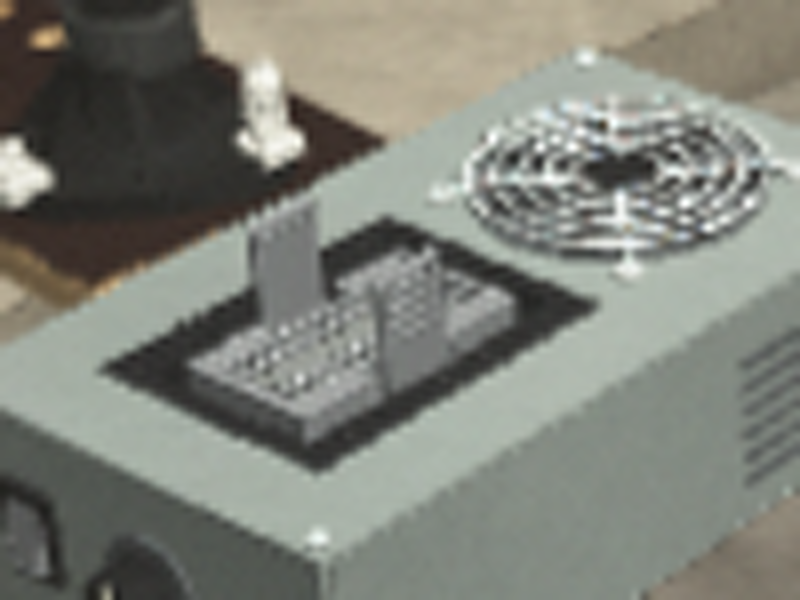

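View pics/w14z.png

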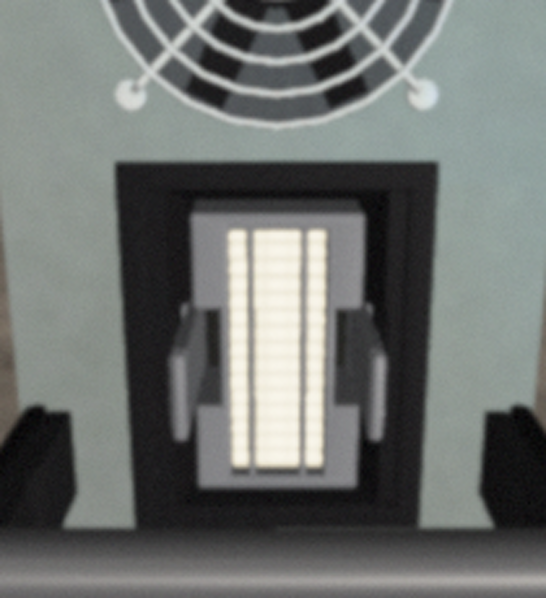

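```bash
python3 - <<'E'
from pl import *
a=cv2.cvtColor(cv2.imread("pics/scene0.png"),cv2.COLOR_BGR2GRAY).astype(np.float32)
b=cv2.cvtColor(cv2.imread("pics/s14.png"),cv2.COLOR_BGR2GRAY).astype(np.float32)
def sh(x0,y0,x1,y1,n):
    t=a[y0:y1,x0:x1]; r=[]
    up=8
    T=cv2.resize(t,None,fx=up,fy=up,interpolation=cv2.INTER_CUBIC)
    B=cv2.resize(b[y0-3:y1+3,x0-3:x1+3],None,fx=up,fy=up,interpolation=cv2.INTER_CUBIC)
    m=cv2.matchTemplate(B,T,cv2.TM_CCOEFF_NORMED);_,v,_,p=cv2.minMaxLoc(m)
    print(n,(np.array(p)/up-3),round(v,3))
sh(168,171,184,186,"far tab"); sh(186,178,200,200,"near tab");sh(160,195,190,207,"front lower edge");sh(195,160,245,185,"guard (ref)")
s=cam("scene")
print("px per mm up", proj(s,[[.463,-.006,.118],[.463,-.006,.128]]))
E
```

```text
far tab [ 0.125 -0.125] 0.987
near tab [ 0.375 -0.125] 0.938
front lower edge [0. 0.] 0.92
guard (ref) [0.125 0.   ] 0.683
px per mm up [[182.183  179.0742]
 [181.733  175.1573]]
```

```bash
python3 - <<'E'
from h import *
zoom("pics/s14.png",200,180,400,330,4,"pics/s14t.png")
E
```

```text
(no output)
```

View pics/s14t.png

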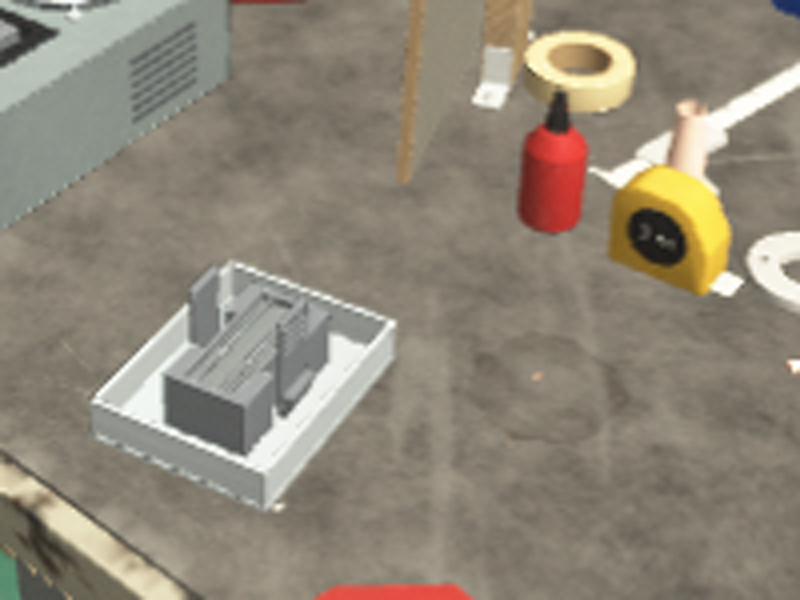

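```bash
python3 - <<'E'
from rig import *
print(hand_in()); print(get_obs()["time"])
E
```

```text
the job is handed in; nothing more can be done
None
the job is handed in; nothing more can be done
```

I swapped the cartridges and handed the job in at about 23 s; as far as my checks show, both are where they should be. `hand_in()` gives no verdict, so I don't know how it was judged.

**Spent cartridge:** I pinched the tabs, drew it straight up and set it in the tray. The last scene picture shows it upright and well inside the tray.

**Fresh cartridge:** I pushed it down with the tabs pinched. It touched the sealing frame at about 5 to 7 N and reached the solid stop at 14 N on the wrist sensor, well under 40 N. I then let go. Compared with the first picture of the latched spent cartridge, its tabs and frame line up to about 0.3 mm in height, where an unlatched one would stand 3 to 5 mm high. Both tabs look fully sprung out, but I did not confirm the latch by tugging or pressing on it.

**At hand-in:** the gripper was open, about 3 cm above the tabs and touching nothing. The bottle and tape look untouched. The magnet was only partly in the last picture, but I never went near it.

**Checks that failed or disagreed:**
- **Wrist joint limit:** on my first approach to the fresh cartridge the last joint read -2.854 rad, against a limit of -2.85. That may count as a range failure. I backed off and gripped it half a turn round instead.
- **Wrist camera calibration:** its reported values shifted by about 3.5 mm during the run, and estimates of the recess position differed by about 3 mm. I settled the final alignment from the recess edge and the held cartridge in the same picture.

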